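# Crimp a batch of sample vials with the pedal crimper

### The job

Open the crimper's cover, stand every sample vial from the bench upright in a bay of its nest (one to a bay, in any order), fold the cover fully down, and then press the spring pedal right down to its stop and hold it there for about two seconds to crimp the caps. Let the pedal come back up, fold the cover up to stand open again, stand all the vials upright in the steel tray, and leave the cover open. Never work the pedal while the cover is up, and do not shift the other things on the bench.

Things in the scene. Friction and masses are not known exactly. Their poses are not given: they have to be found in the camera images.
- vial1: capped amber glass sample vial, 40 mm tall: body 28 mm in diameter and 30 mm tall, above it a bare aluminium cap 22 mm in diameter; about 45 g. Origin: centre of its underside, z up when it stands. Grip it by the body, 10 to 30 mm above its base. Two to four of the four are present; an absent one reads None from the start
- vial2: a vial like vial1, or absent
- vial3: a vial like vial1, or absent
- vial4: a vial like vial1, or absent
- crimper: vial crimper, fixed; white base, x -44 to +72 mm, y +-132 mm. Origin on the bench under the middle of a row of four open bays 40 x 40 mm, centres at x = 0, y = -90, -30, +30, +90 mm; bay floor 10 mm above the bench, edges 8 mm higher. A vial standing on a bay's floor is in place. Rear wall at x = +52 to +72 mm, 56 mm high, with the cover's hinge. Its front is -x
- cover (a joint): angle of the crimper's cover, rad: 0 = fully down, level over the bays; 1.75 = open stop, just past upright. White plate 236 mm wide, 8 mm thick, 96 mm from hinge line to front edge, 0.3 kg. A stiff hinge keeps it at any angle; 2 to 5 N at the grip bar moves it. Starts at 0 to 0.6. Beyond about 1.4 it leaves the bays free from above
- cover_bar (a point): middle of the cover's round steel grip bar, 10 mm in diameter, 100 mm long along the crimper's y. With the cover down it lies 121 mm in front (crimper -x) of the hinge line and 25 mm above it, 89 mm above the bench; it swings up and to the rear with the cover on a radius of 124 mm. It can turn between finger pads
- cover_hinge (a point): middle of the cover's hinge line, crimper x = +60 mm, 64 mm above the bench; the hinge axis is the crimper's y
- pedal_base: the steel base plate of the crimper's spring pedal, fixed to the bench, 150 (its x) by 90 mm, on the left or the right of the crimper. Origin at the centre of its underside; the pedal is hinged at x = +55 mm, 46 mm above the bench, and points to -x, rising a little towards its free end
- pedal (a joint): angle of the pedal, rad: 0 = up at rest, 0.26 = pressed down to its stop. A spring returns it; pushing at pedal_pad takes about 5 N at the start and 10 N at the stop
- pedal_pad (a point): top centre of the ribbed black rubber pad (60 by 60 mm) on the aluminium pedal (125 by 66 mm), the place to press: 90 mm from the hinge; about 71 mm above the bench at rest, and about 24 mm lower at the stop
- tray: shallow square steel tray for finished vials, fixed to the bench, 140 by 140 mm outside, 130 by 130 inside, floor 4 mm above the bench, rim 12 mm above the bench; on the side of the crimper where the pedal is not. Origin at the centre of its underside. It starts empty
- tin: bystander: low steel tin, 48 mm in diameter, 17 mm tall, standing among the vials; origin under its centre
- jar: bystander: white plastic jar with a black lid, 42 mm in diameter, 58 mm tall, standing among the vials; origin under its centre
- beaker: bystander: glass beaker, 66 mm in diameter, 80 mm tall, at the left
- wash_bottle: bystander: white plastic wash bottle, 64 mm in diameter, about 180 mm tall with its bent spout, at the left
- spatula: bystander: spatula about 180 mm long lying flat at the right

How it is judged:
By the outcome, as a careful person would: the job done as asked, in the order asked, and still so for the second after the job is handed in, with the robot touching nothing.
Of vial1, vial2, vial3, vial4 only 2 to 4 are there at a start; the rules pass over those that are not, and their reading is None.
At some moment in a run one of vial1, vial2, vial3, vial4 may be knocked a few centimetres aside while the robot is not near it.
It also fails if it takes over 210 s, if anything falls off the work surface, if the arm or the gripper's body presses on something with over 40 N, if the wrist force passes 120 N, or if a joint passes its speed limit or range.

### The arm

A 6-joint arm with a two-finger parallel gripper is mounted at the origin on the work surface. World frame = base frame: x ahead of the robot, y to its left, z up, the work surface at z = 0. Lengths are in mm, angles in rad, forces in N, time in s.
With the tool pointing down it reaches from about 350 to 875 mm from the base axis. Payload 4.2 kg.
Tool frame: the origin (TCP) lies midway between the tips of the shut fingers; the grasp point (between the pads) lies 19 mm behind it; z points along the fingers, y is the direction in which the jaws open and shut (so a half turn about z gives the same grasp; the last joint's range is limited). The gripper opens to 85 mm and grips with 20 to 120 N. Pads are 22 mm wide; open, the fingers measure 114 mm over their backs; the gripper's body (76 mm by 85 mm) begins 54 mm behind the grasp point. The pads swing forward as they close: fully open they stand 13 mm farther back than shut.
Start: joints at [1.5, 0.385, 0.008, 0, -1.194, -0.259], TCP at [202.376, 591.306, 231.312] pointing down, gripper open.
Joint ranges: [-3.14, 3.14], [-1.21, 2.06], [-1.07, 1.41], [-3.16, 2.05], [-2.99, -0.16], [-3.1, 3.1]. Speed limits (rad/s): [2.79, 2.79, 3.14, 3.14, 3.14, 3.14].

### API

Orientations are given as a unit quaternion [x, y, z, w].
In Python, from bench import readout, optics, workorder, nets gives the robot as it stands. The module is installed in compiled form; this text tells all that it offers.
- The arm moves only by the tool move_arm, never from a script. Its argument "steps" is a list of rows, each a list of 7 numbers: the opening, from -1 (shut) to 1 (fully open), so that 0 is half open, then the shift along the world's x, y, z in mm, then the turn, a rotation vector about the world's x, y, z in rad. In form: [[gripper, tx, ty, tz, wx, wy, wz], ...]. A call has 1 to 5 rows; each row is the pose to reach, as a shift and turn from the pose commanded when the call began; what a row does not reach only later rows make up. A row lasts 1/12 s, in which the tool goes at most 41.7 mm and 7.16 degrees, less where a joint would pass 70% of its speed; a pose out of reach is approached as far as the arm can. A call with a gripper value outside its range is refused whole. The fingers move at their own pace and stop on an object; the grip force is fixed at half the most. Time passes only in rows, so rows that repeat a pose let the fingers close. It gives the time, the measured TCP pose, the force and the opening at its end, in the units of the state.
- readout.read_state(): the state, without advancing time (a new reading comes with each control period).
- optics.get_image(name): name is "side" or "top"; returns a dict with "frame" (420x560x3 uint8, blue, green, red), "fx", "fy", "cx", "cy" (pixels), "rvec" (rotation vector, rad) and "tvec" (3), from world to camera coordinates, as OpenCV has them. Camera axes: x right, y down, z forward; pixel columns grow to the right and rows downward; lengths in mm; the calibration is good to about 2 mm. A picture is of the moment at which its call begins. There is no depth.
- workorder.job_done(): hands the job in, once; it reports no verdict.
Trained networks look in a picture, given as the dict that the camera call returned (one of the last four; its "shot" number tells which), for a name from the list of things; names that differ only in an ending like _2 or _b are one class to them, and where a whole thing is asked for, a point or a joint stands for the part that bears it (a point fixed in the world has none). Each returns a list of dicts, best first, with "conf" (0 to 1); they miss things now and then, are a little off and sometimes report something else, mostly with a low value. They report only what shows in the picture. A call takes as long as a camera call.
- nets.silhouettes(name, picture): "region" (420x560 bool, what is visible of it) and "extent" ([left, top, right, bottom] in pixels, round what is visible of it).
- nets.tip_of(name, picture): "uv" ([column, row] in pixels: a listed point, or the origin of a listed thing).
The state is a dict: "clock": time; "joints": joint angles; "joint_vel": joint speeds; "joint_efforts": joint torques, N m; "position": TCP position; "ee_rot": TCP orientation; "contact_force": force on the tool from outside, world axes, zero at the start; "wrist_torque": the same for the moment, N m; "gripper_width": finger opening in mm.
Only numpy, scipy, OpenCV 4.12 (cv2) and the standard library are available. Lean on these libraries where they do the work, as an engineer would, in place of code of your own. Each camera call takes 0.05 s, during which the arm holds its last target.

## Working session

There is one attempt and no reset: what is moved stays moved. The work goes in short steps, Python scripts to look and compute and a tool call to move; the robot and the scene stay as the last step left them, time stands still between calls to the robot, and variables do not carry over. Pictures are saved under pics/ and viewed, and the job is handed in when it is done.

Besides the shell and the picture viewer there is one more tool, called after "Call:" in YAML: its name, and indented under it one key for each argument. move_arm: Moves the arm, as the interface text tells. Its arguments: {"type":"object","properties":{"steps":{"type":"array","items":{"type":"array","items":{"type":"number"}}}},"required":["steps"]}

```bash
mkdir -p pics; cat > h.py <<'E'
import numpy as np, cv2
from bench import readout, optics, workorder, nets
def cam(p):
    R=cv2.Rodrigues(np.array(p["rvec"],float))[0]; t=np.array(p["tvec"],float).ravel()
    return R,t
def ray(p,uv,z):
    R,t=cam(p); d=R.T@np.array([(uv[0]-p["cx"])/p["fx"],(uv[1]-p["cy"])/p["fy"],1.])
    c=-R.T@t; s=(z-c[2])/d[2]; return c+s*d
def proj(p,X):
    R,t=cam(p); q=R@np.array(X,float)+t; return np.array([p["fx"]*q[0]/q[2]+p["cx"],p["fy"]*q[1]/q[2]+p["cy"]])
def save(p,n): cv2.imwrite("pics/%s.png"%n,cv2.resize(p["frame"],(800,600)))
def st():
    s=readout.read_state(); print({k:np.round(v,3).tolist() for k,v in s.items()})
    return s
E
python3 - <<'E'
from h import *
st()
for n in("top","side"):
    p=optics.get_image(n); save(p,n+"0"); R,t=cam(p); print(n,(-R.T@t).round(),R[2].round(2),p["fx"])
    for k in ["vial1","crimper","cover_bar","cover_hinge","pedal_base","pedal_pad","tray","tin","jar","beaker","wash_bottle","spatula"]:
        for r in nets.tip_of(k,p)[:5]:
            print(k,round(r["conf"],2),np.round(r["uv"],1),ray(p,r["uv"],{"cover_bar":89,"cover_hinge":64,"pedal_pad":71}.get(k,0)).round(1))
E
```

```text
{'clock': 0.0, 'joints': [1.5, 0.386, 0.007, -0.001, -1.194, -0.259], 'joint_vel': [-0.001, 0.0, -0.0, 0.001, 0.0, -0.002], 'joint_efforts': [0.001, -39.229, 18.84, 4.186, -0.005, 0.0], 'position': [202.189, 590.779, 230.219], 'ee_rot': [0.986, -0.164, -0.0, 0.001], 'contact_force': [-0.231, -0.248, 0.769], 'wrist_torque': [0.001, 0.054, -0.02], 'gripper_width': 85.526}
top [ 188.  -23. 1575.] [ 0.21  0.01 -0.98] 485.2521347633255
vial1 0.59 [297.5 233.8] [429.3 -45.1   0. ]
vial1 0.48 [223.1 187. ] [571.  212.6   0. ]
vial1 0.23 [164.9 179.5] [584.2 409.8   0. ]
crimper 0.87 [292.8 194.3] [561.  -21.5   0. ]
crimper 0.17 [151.3 207.8] [484.9 443.4   0. ]
cover_bar 0.56 [292.  202.2] [514.3 -20.6  89. ]
cover_hinge 0.85 [295.8 174.3] [612.6 -27.2  64. ]
cover_hinge 0.4 [263.3 233.2] [414.4  63.3  64. ]
cover_hinge 0.19 [294.7 233.6] [419.5 -35.3  64. ]
pedal_base 0.84 [364.6 236.7] [ 433.8 -264.8    0. ]
pedal_pad 0.58 [365.8 241.1] [ 409.1 -258.1   71. ]
tray 0.98 [195.  228.5] [425.2 291.8   0. ]
tin 0.6 [262.5 229.3] [436.8  70.5   0. ]
jar 0.42 [350.7 194.8] [ 571.7 -214.3    0. 
[... 469 characters left out ...]
6 258.5] [428.4 -37.    0. ]
crimper 0.95 [302.5 239.3] [543.7 -32.4   0. ]
cover_bar 0.97 [286.6 207.3] [523.2  12.2  89. ]
cover_hinge 0.57 [325.8 209.6] [616.8 -23.5  64. ]
pedal_base 0.89 [312.9 330.1] [ 432.2 -260.3    0. ]
pedal_pad 0.75 [300.9 316.3] [ 405.7 -252.9   71. ]
tray 0.69 [213.7 182.4] [429.4 288.8   0. ]
tin 0.82 [250.3 226. ] [447.3  77.    0. ]
tin 0.53 [303.  234.6] [553.  -19.4   0. ]
jar 0.96 [352.7 294.2] [ 558.4 -230.2    0. ]
jar 0.55 [299.6 314.9] [ 426.1 -215.     0. ]
beaker 0.76 [210.7 153.1] [475.  425.2   0. ]
wash_bottle 0.69 [237.6 146.9] [563.5 410.8   0. ]
wash_bottle 0.45 [327.  208.9] [658.6  27.3   0. ]
spatula 0.69 [386.  398.3] [ 477.8 -447.4    0. ]
```

View pics/top0.png

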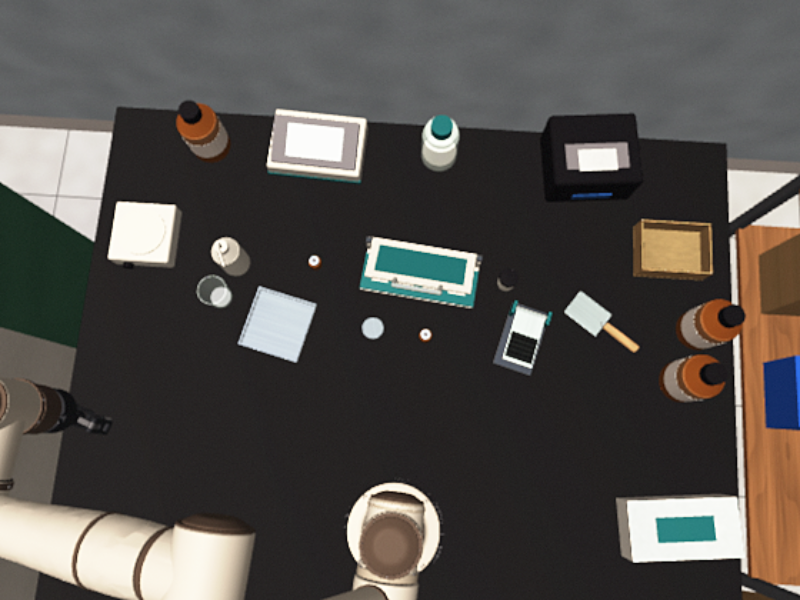

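View pics/side0.png

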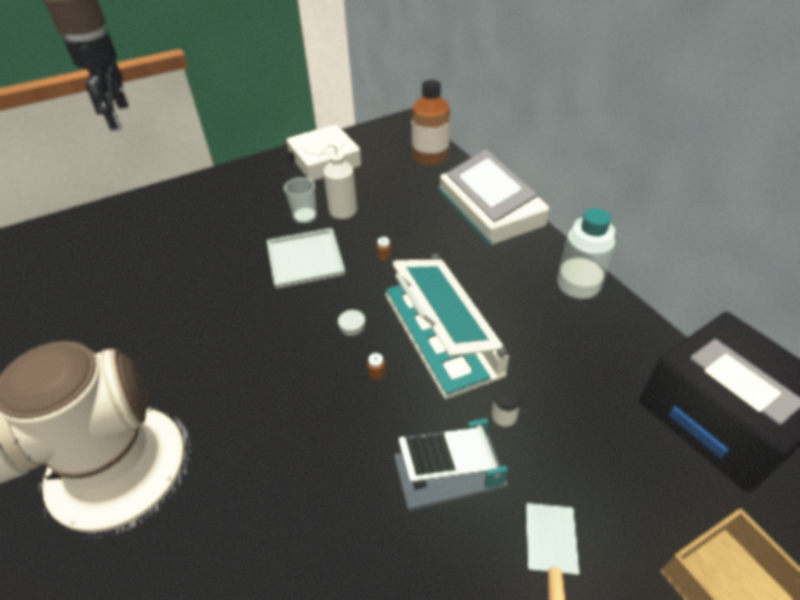

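Two vials are visible: top image (800x600) at about (425,335) and (314,261), with jar, tin, pedal on the right and tray on the left. The cover is partly open. Next I'll zoom in to fit the poses.

```bash
python3 - <<'E'
from h import *
p=optics.get_image("top"); q=optics.get_image("side")
c=p["frame"][150:270,160:400]; 
cv2.imwrite("pics/tc.png",cv2.resize(c[10:70,85:185],(800,480),interpolation=cv2.INTER_CUBIC))
c=q["frame"][170:290,255:375]; cv2.imwrite("pics/sc.png",cv2.resize(c,(600,600),interpolation=cv2.INTER_CUBIC))
for n,pp in(("top",p),("side",q)):
  for k in ["vial1","crimper","cover","pedal_base","tray","tin","jar","beaker","wash_bottle"]:
    for r in nets.silhouettes(k,pp)[:3]:
        m=r["region"].astype(np.uint8); cs=max(cv2.findContours(m,0,2)[0],key=len)
        b=cv2.boxPoints(cv2.minAreaRect(cs)); print(n,k,round(r["conf"],2),r["extent"],m.sum(),[ray(pp,x,{"tray":12,"crimper":18}.get(k,0))[:2].round().tolist() for x in b])
E
```

```text
top vial1 0.64 [293.0, 228.5, 303.9, 237.0] 73 [[437.0, -26.0], [439.0, -56.0], [413.0, -57.0], [411.0, -28.0]]
top vial1 0.52 [217.8, 182.4, 226.6, 190.9] 54 [[590.0, 235.0], [592.0, 212.0], [568.0, 209.0], [566.0, 233.0]]
top crimper 0.97 [254.4, 166.7, 338.7, 215.8] 3135 [[517.0, 117.0], [652.0, 106.0], [622.0, -165.0], [488.0, -148.0]]
top cover 0.64 [254.7, 167.0, 334.6, 208.2] 2361 [[536.0, 110.0], [655.0, 102.0], [631.0, -154.0], [513.0, -142.0]]
top pedal_base 0.71 [350.4, 217.3, 379.3, 256.6] 797 [[378.0, -218.0], [501.0, -248.0], [485.0, -319.0], [363.0, -288.0]]
top pedal_base 0.68 [344.3, 216.0, 385.8, 261.2] 1243 [[375.0, -197.0], [519.0, -242.0], [492.0, -331.0], [349.0, -285.0]]
top tray 0.9 [167.6, 200.8, 222.0, 252.7] 1882 [[377.0, 379.0], [518.0, 349.0], [481.0, 208.0], [341.0, 241.0]]
top tin 0.43 [253.6, 222.0, 265.8, 233.9] 143 [[456.0, 100.0], [458.0, 61.0], [415.0, 57.0], [413.0, 97.0]]
top tin 0.24 [252.4, 168.1, 337.7, 219.1] 3059 [[520.0, 118.0], [655.0, 108.0], [628.0, -166.0], [494.0, -152.0]]
top jar 0.61 [345.1, 186.2, 359.9, 204.9] 183 [[591.0, -205.0],
[... 1090 characters left out ...]
.0, 232.0]]
side tin 0.81 [240.3, 217.7, 255.8, 239.3] 267 [[430.0, 125.0], [470.0, 102.0], [443.0, 47.0], [405.0, 69.0]]
side tin 0.59 [185.7, 161.3, 239.5, 203.5] 1669 [[379.0, 397.0], [532.0, 360.0], [482.0, 205.0], [343.0, 243.0]]
side tin 0.55 [270.7, 179.2, 354.6, 280.7] 4714 [[519.0, 170.0], [696.0, 213.0], [638.0, -154.0], [497.0, -169.0]]
side jar 0.72 [344.3, 272.5, 366.0, 300.3] 467 [[535.0, -224.0], [589.0, -165.0], [623.0, -194.0], [567.0, -251.0]]
side beaker 0.94 [196.7, 125.1, 221.8, 154.6] 577 [[500.0, 595.0], [563.0, 557.0], [495.0, 396.0], [437.0, 430.0]]
side wash_bottle 0.72 [218.6, 100.4, 250.9, 154.4] 844 [[629.0, 693.0], [706.0, 677.0], [596.0, 373.0], [530.0, 390.0]]
```

View pics/tc.png

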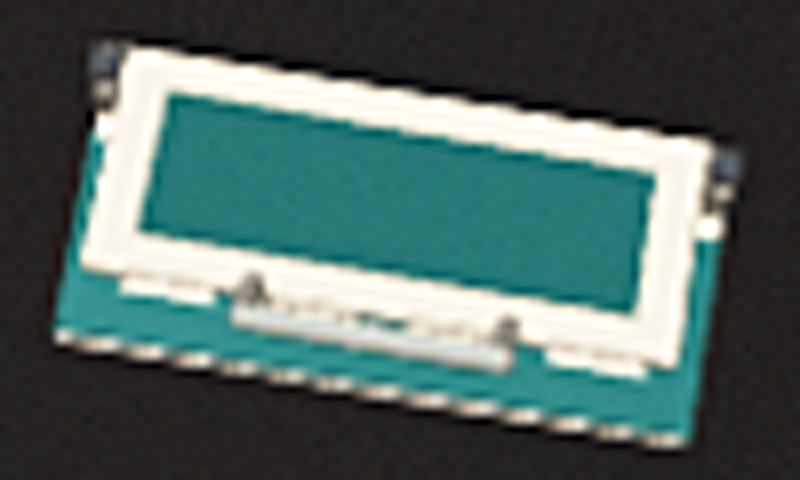

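View pics/sc.png

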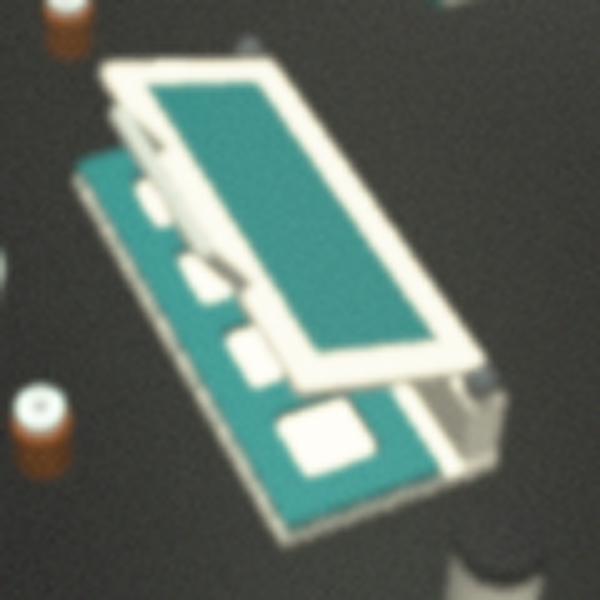

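```bash
python3 - <<'E'
from h import *
from scipy.optimize import least_squares
p=optics.get_image("top"); q=optics.get_image("side")
T=lambda u,v:(245+(u+.5)/8-.5,160+(v+.5)/8-.5)
S=lambda u,v:(255+(u+.5)/5-.5,170+(v+.5)/5-.5)
fixed=[(p,T(58,330),(-44,132,18)),(p,T(688,437),(-44,-132,18)),(q,S(76,165),(-44,132,18)),(q,S(285,532),(-44,-132,18))]
bar=[(p,T(233,312),50),(p,T(512,358),-50),(q,S(240,278),-50),(q,S(112,112),50)]
def W(v,X):
    c,s=np.cos(v[2]),np.sin(v[2]); return np.array([v[0]+c*X[0]-s*X[1],v[1]+s*X[0]+c*X[1],X[2]])
def f(v,b=True):
    r=[]
    for c,uv,X in fixed: r.append(proj(c,W(v,X))-uv)
    a=v[3]+np.arctan2(25,121)
    for c,uv,y in bar: r.append(proj(c,W(v,(60-123.6*np.cos(a),y,64+123.6*np.sin(a))))-uv)
    return np.concatenate(r)
s=least_squares(f,[560,-22,-.1,.4]); print(s.x.round(3),f(s.x).round(1))
v=s.x
for n,X in [("hinge",(60,0,64)),("hl",(60,124,64)),("hr",(60,-124,64))]: print(n,W(v,X).round(1),proj(p,W(v,X)),proj(q,W(v,X)))
a=v[3]+np.arctan2(25,121); print("bar",W(v,(60-123.6*np.cos(a),0,64+123.6*np.sin(a))).round(1))
for y in(-90,-30,30,90): print(W(v,(0,y,10)).round(1))
# vials caps: circle of cap via crops
cv2.imwrite("pics/v1.png",np.hstack([cv2.resize(x,(266,266),interpolation=cv2.INTER_CUBIC) for x in (p["frame"][222:242,287:307],p["frame"][176:196,212:232],q["frame"][240:265,250:275])]))
cv2.imwrite("pics/ped.png",np.hstack([cv2.resize(p["frame"][200:270,330:400],(400,400),interpolation=cv2.INTER_CUBIC),cv2.resize(q["frame"][285:360,270:360],(400,400),interpolation=cv2.INTER_CUBIC)]))
E
```

```text
[ 5.56581e+02 -2.48360e+01 -9.60000e-02  3.11000e-01] [ 0.2  0.2  1.  -0.6  0.2  0.5  1.6 -0.3  2.1  0.2 -0.5 -0.4 -5.5 -3.6
  2.5  1.9]
hinge [616.3 -30.6  64. ] [296.92248767 173.27029226] [327.18347869 211.39492794]
hl [628.1  92.9  64. ] [259.07855907 167.38019674] [305.67016282 181.61501515]
hr [ 604.5 -154.    64. ] [334.95605183 179.189903  ] [352.34657509 246.22706732]
bar [509.2 -20.3 124.8]
[ 548.  -114.4   10. ]
[553.7 -54.7  10. ]
[559.4   5.   10. ]
[565.2  64.8  10. ]
```

View pics/v1.png

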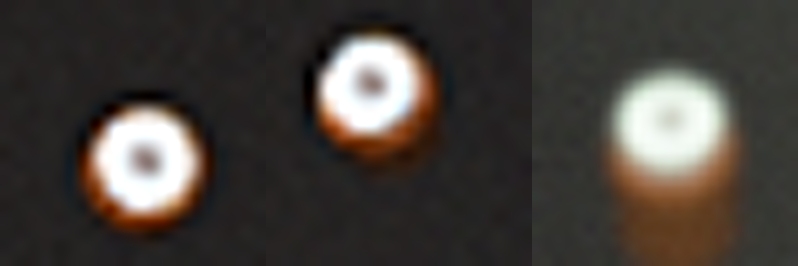

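View pics/ped.png

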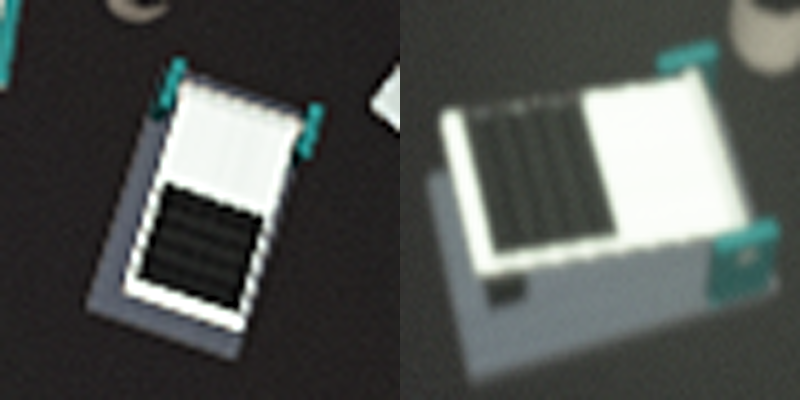

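```bash
cat > fit.py <<'E'
from h import *
from scipy.optimize import least_squares
def W(v,X):
    c,s=np.cos(v[2]),np.sin(v[2]); return np.array([v[0]+c*X[0]-s*X[1],v[1]+s*X[0]+c*X[1],X[2]])
E
python3 - <<'E'
from fit import *
p=optics.get_image("top"); q=optics.get_image("side")
T=lambda u,v:(245+(u+.5)/8-.5,160+(v+.5)/8-.5)
S=lambda u,v:(255+(u+.5)/5-.5,170+(v+.5)/5-.5)
fixed=[(p,T(58,330),(-44,132,18)),(p,T(688,437),(-44,-132,18)),(q,S(76,165),(-44,132,18)),(q,S(285,532),(-44,-132,18)),
(p,T(103,65),(60,124,64)),(p,T(725,163),(60,-124,64)),(q,S(487,378),(60,-124,64))]
bar=[(p,T(233,312),50),(p,T(512,358),-50),(q,S(240,280),-50),(q,S(150,145),50)]
def f(v):
    r=[proj(c,W(v,X))-uv for c,uv,X in fixed]
    a=v[3]+np.arctan2(25,121)
    for c,uv,y in bar: r.append(proj(c,W(v,(60-123.6*np.cos(a),y,64+123.6*np.sin(a))))-uv)
    return np.concatenate(r)
s=least_squares(f,[560,-22,-.1,.4],loss="soft_l1"); v=s.x; print(v.round(3),f(v).round(1))
a=v[3]+np.arctan2(25,121); print("bar",W(v,(60-123.6*np.cos(a),0,64+123.6*np.sin(a))).round(1))
for y in(-90,-30,30,90): print(W(v,(0,y,10)).round(1))
# vial caps, top z=40
sc=20/266
A=lambda u,w,o:(o[0]+(u+.5)*sc-.5,o[1]+(w+.5)*sc-.5)
print("vA top",ray(p,A(146,160,(287,222)),40)," vB",ray(p,A(371-266,84,(212,176)),40))
sc=25/266; print("vA side",ray(q,A(670-532,119,(250,240)),40))
# pedal
P=lambda u,w:(330+(u+.5)*70/400-.5,200+(w+.5)*70/400-.5)
Q=lambda u,w:(270+(u+.5)*90/400-.5,285+(w+.5)*75/400-.5)
for n,uv,c in [("pad",P(201,247),p),("pad",Q(540-400,172),q)]: print(n,ray(c,uv,71))
print("plate front",ray(p,P(88,306),5),ray(p,P(237,357),5), ray(q,Q(72,378),5),ray(q,Q(30,175),5))
print("hinge lugs",ray(p,P(171,90),46),ray(p,P(311,131),46),ray(q,Q(347,258),46))
t=nets.silhouettes("tray",p)[0]["region"].astype(np.uint8)
for r in nets.silhouettes("tray",q)[:1]:
    m=r["region"].astype(np.uint8);
for c,m in((p,t),(q,m)):
    mm=cv2.moments(m,True); print("tray",ray(c,(mm["m10"]/mm["m00"],mm["m01"]/mm["m00"]),6))
for k,z in(("tin",17),("jar",58)):
  for c in(p,q):
    e=nets.silhouettes(k,c)[0]["extent"]; print(k,[ray(c,((e[0]+e[2])/2,(e[1]+e[3])/2),zz).round(0) for zz in(z/2,)])
E
```

```text
[ 5.56767e+02 -2.45260e+01 -1.00000e-01  2.70000e-01] [ 0.1 -0.   0.8 -0.5  0.4  0.3  1.3 -0.4  1.7 -0.5 -0.3 -0.6  0.2  1.1
  1.9  1.1 -0.8  0.6 -6.6 -2.6 -5.8 -3.3]
bar [507.  -19.5 120.4]
[ 547.8 -114.1   10. ]
[553.8 -54.4  10. ]
[559.8   5.3  10. ]
[565.8  65.   10. ]
vA top [423.87605347 -44.48769558  40.        ]  vB [577.74542786 220.19677322  40.        ]
vA side [424.85681399 -43.2139763   40.        ]
pad [ 403.54465258 -254.98872858   71.        ]
pad [ 405.43035547 -254.15260322   71.        ]
plate front [ 375.24397409 -202.26050995    5.        ] [ 351.82653543 -287.37652085    5.        ] [ 353.2745765  -282.25819879    5.        ] [ 377.53418441 -197.32653356    5.        ]
hinge lugs [ 494.67814885 -239.3590372    46.        ] [ 476.37014912 -318.32673995   46.        ] [ 475.22140372 -319.50561132   46.        ]
tray [428.38847102 295.63882791   6.        ]
tray [426.64153471 290.07404491   6.        ]
tin [array([438.,  78.,   8.])]
tin [array([432.,  72.,   9.])]
jar [array([ 560., -230.,   29.])]
jar [array([ 563., -226.,   29.])]
```

The poses agree between the two cameras. Crimper is at about (557,-25), yaw -0.10, cover about 0.3, bar at about (508,-20,122). Vials are at (424,-44) and (578,220), pad at (404,-255), tray at (428,292). I'll move over the bar with the jaws along the crimper's x.

Call:
move_arm:
  steps:
    - [0.2,18,-36,0,0,0,-0.12]
    - [0.2,36,-72,0,0,0,-0.24]
    - [0.2,54,-108,0,0,0,-0.36]
    - [0.2,72,-144,0,0,0,-0.48]
    - [0.2,90,-180,0,0,0,-0.6]

```text
clock: 3.22
position: [292.8, 409.6, 231.4]
ee_rot: [0.893, -0.451, 0.0, -0.0]
contact_force: [0.7, 1.0, -0.2]
gripper_width: 51.2
```

Call:
move_arm:
  steps:
    - [0.2,18,-36,0,0,0,-0.12]
    - [0.2,36,-72,0,0,0,-0.24]
    - [0.2,54,-108,0,0,0,-0.36]
    - [0.2,72,-144,0,0,0,-0.48]
    - [0.2,90,-180,0,0,0,-0.6]

```text
clock: 3.63
position: [382.8, 229.5, 231.8]
ee_rot: [0.72, -0.694, 0.0, -0.001]
contact_force: [1.2, 0.0, -0.2]
gripper_width: 51.3
```

Call:
move_arm:
  steps:
    - [0.2,18,-36,0,0,0,-0.1]
    - [0.2,36,-72,0,0,0,-0.14]
    - [0.2,54,-108,0,0,0,-0.14]
    - [0.2,72,-144,0,0,0,-0.14]
    - [0.2,90,-180,0,0,0,-0.14]

```text
clock: 4.05
position: [472.9, 49.4, 231.8]
ee_rot: [-0.671, 0.741, -0.0, 0.001]
contact_force: [-0.1, 0.8, 0.2]
gripper_width: 51.0
```

Call:
move_arm:
  steps:
    - [0.2,18,-36,-10,0,0,0]
    - [0.2,35,-71,-20,0,0,0]
    - [0.2,35,-71,-30,0,0,0]
    - [0.2,35,-71,-40,0,0,0]
    - [0.2,35,-71,-40,0,0,0]

```text
clock: 4.47
position: [505.8, -20.0, 189.0]
ee_rot: [-0.671, 0.742, 0.001, -0.002]
contact_force: [-0.7, -0.5, 0.6]
gripper_width: 51.5
```

```bash
python3 - <<'E'
from h import *
st()
p=optics.get_image("top"); q=optics.get_image("side")
cv2.imwrite("pics/a1.png",np.hstack([cv2.resize(p["frame"][130:250,230:350],(400,400),interpolation=cv2.INTER_CUBIC),cv2.resize(q["frame"][130:270,230:370],(400,400),interpolation=cv2.INTER_CUBIC)]))
E
```

```text
{'clock': 4.467, 'joints': [0.281, 0.223, -0.339, -0.001, -1.014, -0.381], 'joint_vel': [0.033, -0.029, 0.026, 0.016, -0.032, 0.001], 'joint_efforts': [-0.693, -29.403, 17.837, 4.018, 0.192, 0.003], 'position': [505.784, -20.025, 189.003], 'ee_rot': [-0.671, 0.742, 0.001, -0.002], 'contact_force': [-0.665, -0.482, 0.601], 'wrist_torque': [-0.005, 0.042, -0.002], 'gripper_width': 51.502}
```

View pics/a1.png

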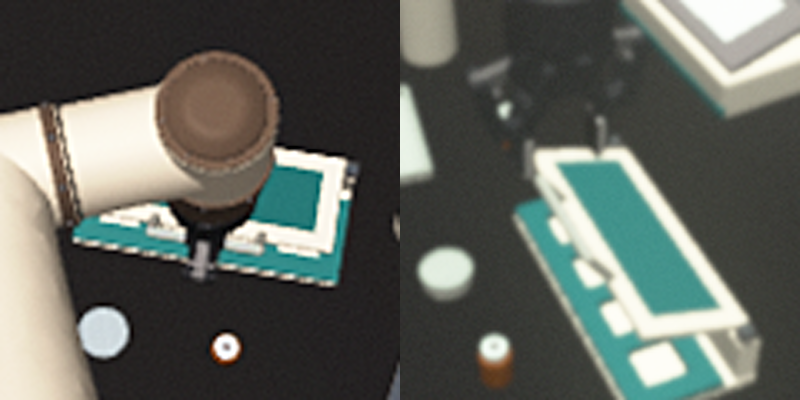

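The fingers straddle the bar's x position in the top view. In the side view the front finger is ahead of the cover edge and the rear one above it. I'll descend with a narrower opening.

Call:
move_arm:
  steps:
    - [-0.1,2,0,-20,0,0,0]
    - [-0.1,2,0,-40,0,0,0]
    - [-0.1,2,0,-60,0,0,0]
    - [-0.1,2,0,-70,0,0,0]
    - [-0.1,2,0,-80,0,0,0]

```text
clock: 4.98
position: [509.6, -18.5, 111.4]
ee_rot: [-0.672, 0.74, -0.0, 0.0]
contact_force: [-0.3, -0.0, 0.6]
gripper_width: 38.5
```

```bash
python3 - <<'E'
from h import *
q=optics.get_image("side")
cv2.imwrite("pics/a2.png",cv2.resize(q["frame"][150:250,240:340],(600,600),interpolation=cv2.INTER_CUBIC))
E
```

```text
(no output)
```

View pics/a2.png

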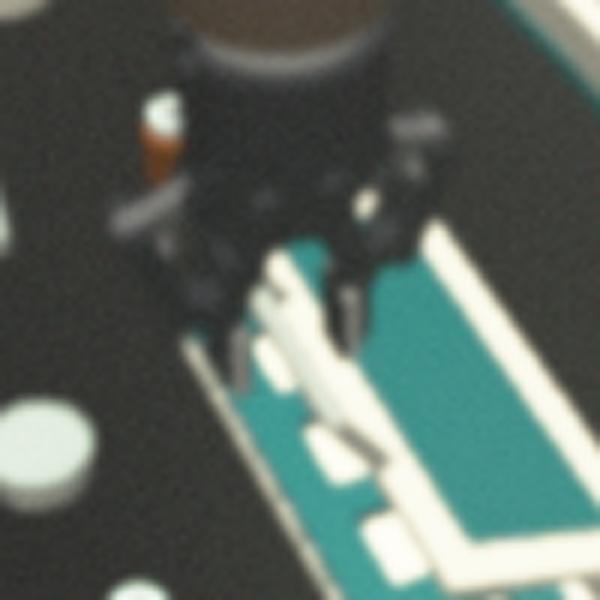

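The bar lies between the fingers (front finger near (238,355), rear near (350,320)), so I'll close.

Call:
move_arm:
  steps:
    - [-0.4,0,0,0,0,0,0]
    - [-0.7,0,0,0,0,0,0]
    - [-1,0,0,0,0,0,0]
    - [-1,0,0,0,0,0,0]
    - [-1,0,0,0,0,0,0]

```text
clock: 5.45
position: [508.9, -19.2, 112.1]
ee_rot: [-0.671, 0.741, 0.0, 0.0]
contact_force: [-4.0, 4.8, 4.1]
gripper_width: 7.7
```

```bash
python3 - <<'E'
from h import *
s=st()
q=optics.get_image("side")
cv2.imwrite("pics/a3.png",cv2.resize(q["frame"][150:250,240:340],(600,600),interpolation=cv2.INTER_CUBIC))
E
```

```text
{'clock': 5.45, 'joints': [0.281, 0.315, -0.435, -0.001, -0.82, -0.38], 'joint_vel': [0.001, 0.001, 0.001, 0.001, -0.0, 0.001], 'joint_efforts': [-1.862, -30.094, 15.379, 4.304, 0.843, 0.109], 'position': [508.901, -19.233, 112.14], 'ee_rot': [-0.671, 0.741, 0.0, 0.0], 'contact_force': [-4.022, 4.78, 4.11], 'wrist_torque': [1.073, 1.165, -0.15], 'gripper_width': 7.652}
```

View pics/a3.png

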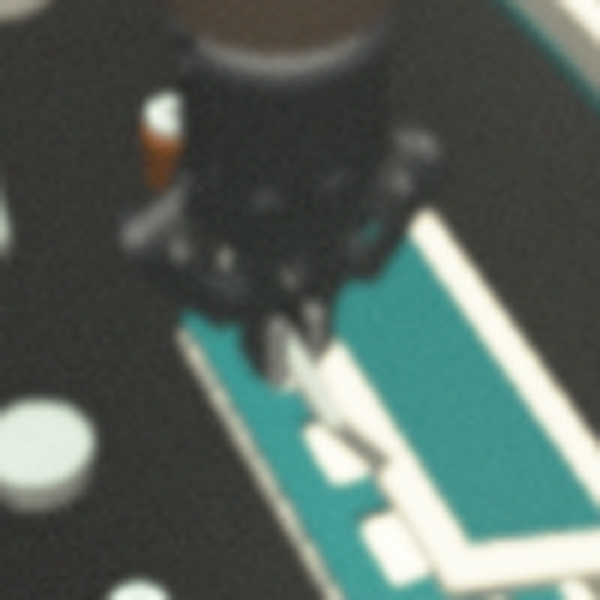

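Call:
move_arm:
  steps:
    - [-0.3,0,0,0,0,0,0]
    - [-0.3,0,0,0,0,0,0]
    - [-0.3,0,0,-5,0,0,0]
    - [-0.3,0,0,-8,0,0,0]
    - [-0.3,0,0,-8,0,0,0]

```text
clock: 5.92
position: [509.0, -19.9, 102.5]
ee_rot: [-0.671, 0.741, 0.0, -0.001]
contact_force: [-0.4, 0.3, -0.3]
gripper_width: 29.9
```

Call:
move_arm:
  steps:
    - [-0.6,0,0,0,0,0,0]
    - [-1,0,0,0,0,0,0]
    - [-1,0,0,0,0,0,0]
    - [-1,0,0,0,0,0,0]
    - [-1,0,0,0,0,0,0]

```text
clock: 6.33
position: [508.7, -19.8, 103.0]
ee_rot: [-0.671, 0.741, 0.0, -0.001]
contact_force: [-2.6, 0.6, -1.1]
gripper_width: 7.6
```

```bash
python3 - <<'E'
import numpy as np
def arc(t0,ts):
    a0=t0+.204
    for t in ts:
        a=t+.204; dx=-123.6*(np.cos(a)-np.cos(a0)); dz=123.6*(np.sin(a)-np.sin(a0)); print(round(t,2),[round(x) for x in(dx*.995,-dx*.1,dz)])
arc(.28,np.arange(.28,1.8,.1))
E
```

```text
0.28 [0, 0, 0]
0.38 [6, -1, 11]
0.48 [14, -1, 21]
0.58 [22, -2, 30]
0.68 [31, -3, 38]
0.78 [41, -4, 45]
0.88 [51, -5, 52]
0.98 [62, -6, 57]
1.08 [74, -7, 61]
1.18 [86, -9, 64]
1.28 [98, -10, 66]
1.38 [110, -11, 66]
1.48 [123, -12, 65]
1.58 [135, -14, 63]
1.68 [147, -15, 60]
1.78 [158, -16, 56]
```

Call:
move_arm:
  steps:
    - [-1,3,0,6,0,0,0]
    - [-1,6,-1,11,0,0,0]
    - [-1,10,-1,16,0,0,0]
    - [-1,14,-1,21,0,0,0]
    - [-1,22,-2,30,0,0,0]

```text
clock: 6.75
position: [530.5, -22.1, 132.3]
ee_rot: [-0.671, 0.741, 0.001, -0.001]
contact_force: [4.8, -2.5, -13.8]
gripper_width: 8.2
```

```bash
python3 - <<'E'
from h import *
s=st()
q=optics.get_image("side")
cv2.imwrite("pics/a4.png",cv2.resize(q["frame"][150:270,240:360],(600,600),interpolation=cv2.INTER_CUBIC))
E
```

```text
{'clock': 6.75, 'joints': [0.264, 0.324, -0.358, -0.001, -0.892, -0.363], 'joint_vel': [-0.077, 0.021, 0.387, 0.011, -0.325, 0.075], 'joint_efforts': [1.333, -39.233, 17.714, 4.303, -0.385, 0.018], 'position': [530.492, -22.088, 132.255], 'ee_rot': [-0.671, 0.741, 0.001, -0.001], 'contact_force': [4.805, -2.452, -13.801], 'wrist_torque': [-0.776, -1.211, -0.032], 'gripper_width': 8.204}
```

View pics/a4.png

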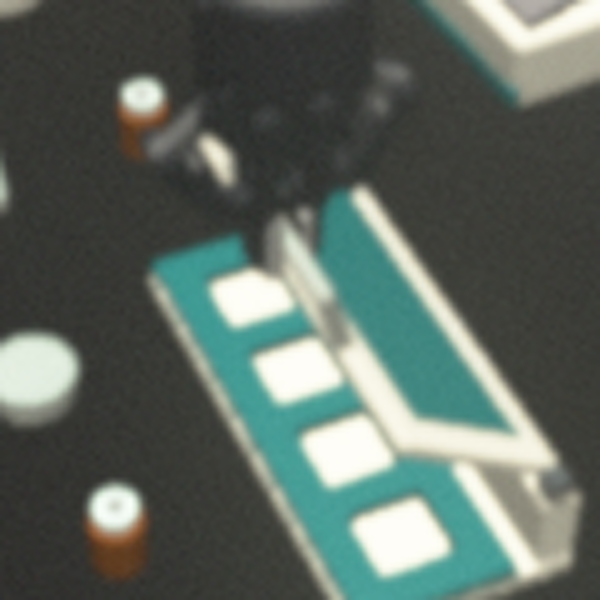

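The cover is rising with the bar in the grip; I'll continue along the arc.

Call:
move_arm:
  steps:
    - [-1,5,0,4,0,0,0]
    - [-1,9,-1,8,0,0,0]
    - [-1,19,-2,15,0,0,0]
    - [-1,29,-3,22,0,0,0]
    - [-1,40,-4,27,0,0,0]

```text
clock: 7.22
position: [569.5, -26.3, 159.1]
ee_rot: [-0.671, 0.742, 0.002, -0.002]
contact_force: [-0.6, -4.3, -14.4]
gripper_width: 7.8
```

Call:
move_arm:
  steps:
    - [-1,6,0,2,0,0,0]
    - [-1,12,-1,4,0,0,0]
    - [-1,24,-3,7,0,0,0]
    - [-1,36,-4,9,0,0,0]
    - [-1,48,-5,9,0,0,0]

```text
clock: 7.63
position: [616.9, -31.4, 169.5]
ee_rot: [-0.671, 0.741, 0.002, -0.003]
contact_force: [-5.5, -3.3, 0.2]
gripper_width: 7.7
```

Call:
move_arm:
  steps:
    - [-1,7,0,-1,0,0,0]
    - [-1,13,-1,-1,0,0,0]
    - [-1,19,-2,-2,0,0,0]
    - [-1,25,-3,-3,0,0,0]
    - [-1,33,-3,-5,0,0,0]

```text
clock: 8.05
position: [650.1, -35.0, 165.5]
ee_rot: [-0.671, 0.741, 0.001, -0.003]
contact_force: [-7.3, -5.8, -1.2]
gripper_width: 7.4
```

```bash
python3 - <<'E'
from h import *
s=st()
q=optics.get_image("side")
cv2.imwrite("pics/a5.png",cv2.resize(q["frame"][130:290,230:390],(600,600),interpolation=cv2.INTER_CUBIC))
E
```

```text
{'clock': 8.05, 'joints': [0.195, 0.48, -0.011, 0.001, -1.087, -0.294], 'joint_vel': [-0.037, 0.179, 0.226, 0.015, -0.074, 0.029], 'joint_efforts': [4.284, -44.498, 21.892, 3.661, 2.567, 0.084], 'position': [650.127, -35.019, 165.538], 'ee_rot': [-0.671, 0.741, 0.001, -0.003], 'contact_force': [-7.337, -5.777, -1.209], 'wrist_torque': [-1.627, 2.334, -0.1], 'gripper_width': 7.426}
```

View pics/a5.png

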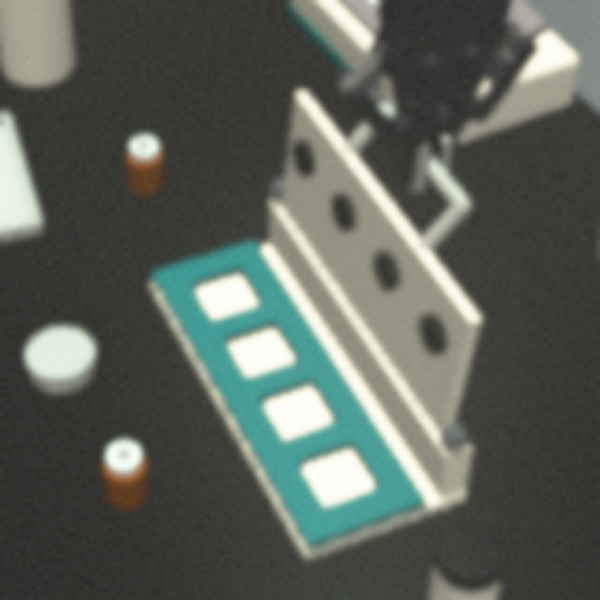

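The cover stands open at about 1.65. Now release and lift.

Call:
move_arm:
  steps:
    - [-0.5,0,0,0,0,0,0]
    - [-0.5,0,0,0,0,0,0]
    - [-0.5,0,0,10,0,0,0]
    - [-0.5,0,0,30,0,0,0]
    - [-0.5,0,0,60,0,0,0]

```text
clock: 8.52
position: [651.8, -33.2, 224.2]
ee_rot: [-0.671, 0.741, 0.001, -0.001]
contact_force: [1.0, 0.5, -0.1]
gripper_width: 21.3
```

Call:
move_arm:
  steps:
    - [0.3,-41,-1,0,0,0,0]
    - [0.3,-82,-2,0,0,0,0]
    - [0.3,-123,-3,0,0,0,0]
    - [0.3,-164,-5,0,0,0,0]
    - [0.3,-205,-7,0,0,0,0]

```text
clock: 8.93
position: [446.7, -40.4, 226.1]
ee_rot: [-0.672, 0.741, -0.001, 0.002]
contact_force: [-0.7, 0.1, 1.4]
gripper_width: 55.7
```

```bash
cat > vials.py <<'E'
from h import *
def look(tag,names=("top","side")):
    for n in names:
        p=optics.get_image(n); save(p,n+tag)
        for r in nets.silhouettes("vial1",p)[:6]:
            e=r["extent"]; m=r["region"]
            if m.sum()>400: continue
            f=p["frame"].astype(int); e=np.round(e).astype(int)
            x0,y0,x1,y1=e[0]-3,e[1]-3,e[2]+3,e[3]+3
            g=f[y0:y1,x0:x1].min(2); w=np.clip(g-120,0,None); 
            if w.sum()==0: print(n,"nocap",e); continue
            v,u=np.mgrid[y0:y1,x0:x1]; c=((u*w).sum()/w.sum(),(v*w).sum()/w.sum())
            print(n,round(r["conf"],2),m.sum(),np.round(c,1),ray(p,c,40).round(1))
E
python3 -c "
from vials import *
st(); look('1')"
```

```text
{'clock': 8.933, 'joints': [0.274, 0.082, -0.412, 0.001, -1.073, -0.373], 'joint_vel': [0.242, -0.881, -1.018, 0.006, 0.157, -0.239], 'joint_efforts': [-1.653, -17.955, 18.61, 3.819, -0.07, 0.173], 'position': [446.655, -40.395, 226.133], 'ee_rot': [-0.672, 0.741, -0.001, 0.002], 'contact_force': [-0.673, 0.136, 1.364], 'wrist_torque': [0.083, 0.04, 0.069], 'gripper_width': 55.746}
top 0.5 73 [220.9 188.2] [556.8 213.5  40. ]
side 0.63 203 [262.5 251.2] [424.2 -44.4  40. ]
side 0.6 123 [268.  168.7] [577.4 219.2  40. ]
```

Call:
move_arm:
  steps:
    - [0.3,-22,-4,-30,0,0,0]
    - [0.3,-22,-4,-70,0,0,0]
    - [0.3,-22,-4,-110,0,0,0]
    - [0.3,-22,-4,-150,0,0,0]
    - [0.3,-22,-4,-160,0,0,0]

```text
clock: 9.55
position: [424.2, -44.8, 60.2]
ee_rot: [-0.671, 0.741, 0.002, -0.003]
contact_force: [-1.2, 0.8, 0.3]
gripper_width: 55.7
```

```bash
python3 -c "
from vials import *
st(); look('2')
q=optics.get_image('side');cv2.imwrite('pics/a6.png',cv2.resize(q['frame'][200:300,210:310],(600,600),interpolation=cv2.INTER_CUBIC))
"
```

```text
{'clock': 9.55, 'joints': [0.278, 0.28, -0.68, -0.001, -0.617, -0.377], 'joint_vel': [-0.001, 0.17, -0.069, 0.029, 0.265, 0.0], 'joint_efforts': [0.335, -26.825, 12.367, 2.786, 0.342, 0.001], 'position': [424.246, -44.805, 60.159], 'ee_rot': [-0.671, 0.741, 0.002, -0.003], 'contact_force': [-1.225, 0.793, 0.35], 'wrist_torque': [0.01, 0.11, 0.056], 'gripper_width': 55.722}
top 0.62 95 [219.3 182. ] [577.3 220.8  40. ]
```

View pics/a6.png

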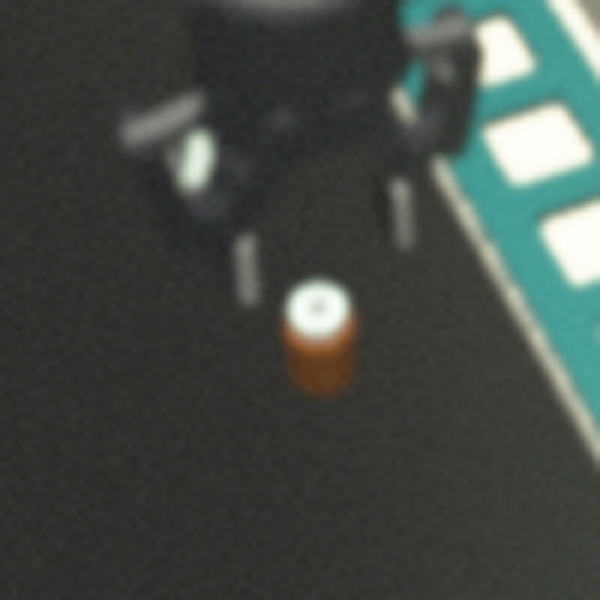

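View pics/top2.png

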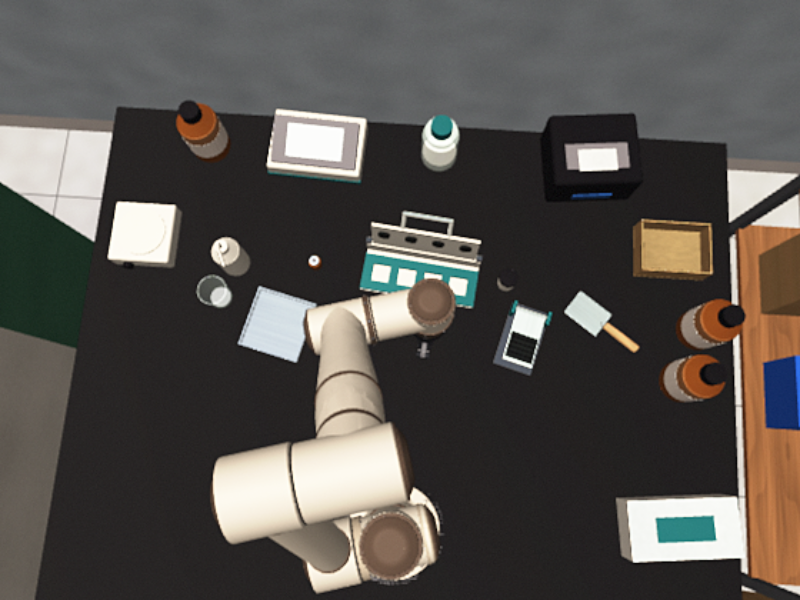

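The vial at (318,335) sits below the middle of the jaws, so I'll descend and grip.

Call:
move_arm:
  steps:
    - [0.3,0,0,-17,0,0,0]
    - [0.3,0,0,-34,0,0,0]
    - [0.3,0,0,-44,0,0,0]
    - [0.3,0,0,-50,0,0,0]
    - [0.3,0,0,-50,0,0,0]

```text
clock: 10.22
position: [426.3, -44.5, 14.6]
ee_rot: [-0.671, 0.741, -0.0, 0.001]
contact_force: [0.0, -0.2, 0.0]
gripper_width: 55.5
```

Call:
move_arm:
  steps:
    - [-0.2,0,0,0,0,0,0]
    - [-0.6,0,0,0,0,0,0]
    - [-1,0,0,0,0,0,0]
    - [-1,0,0,0,0,0,0]
    - [-1,0,0,0,0,0,0]

```text
clock: 10.63
position: [426.4, -44.5, 15.7]
ee_rot: [-0.671, 0.741, -0.001, 0.001]
contact_force: [-1.2, 0.5, 5.6]
gripper_width: 25.4
```

Call:
move_arm:
  steps:
    - [-1,0,0,20,0,0,0]
    - [-1,0,0,40,0,0,0]
    - [-1,0,0,60,0,0,0]
    - [-1,0,0,60,0,0,0]
    - [-1,0,0,60,0,0,0]

```text
clock: 11.05
position: [426.3, -44.4, 75.7]
ee_rot: [-0.671, 0.741, -0.001, 0.002]
contact_force: [-0.8, 1.0, -1.6]
gripper_width: 25.6
```

```bash
python3 -c "
from vials import *
s=st(); 
q=optics.get_image('side');cv2.imwrite('pics/a7.png',cv2.resize(q['frame'][180:280,220:320],(600,600),interpolation=cv2.INTER_CUBIC))
"
```

```text
{'clock': 11.05, 'joints': [0.278, 0.25, -0.666, -0.0, -0.651, -0.377], 'joint_vel': [-0.002, 0.038, -0.032, -0.011, 0.005, -0.001], 'joint_efforts': [0.039, -26.878, 13.041, 2.942, 0.004, 0.0], 'position': [426.303, -44.396, 75.746], 'ee_rot': [-0.671, 0.741, -0.001, 0.002], 'contact_force': [-0.839, 1.034, -1.624], 'wrist_torque': [-0.051, 0.024, 0.032], 'gripper_width': 25.564}
```

View pics/a7.png

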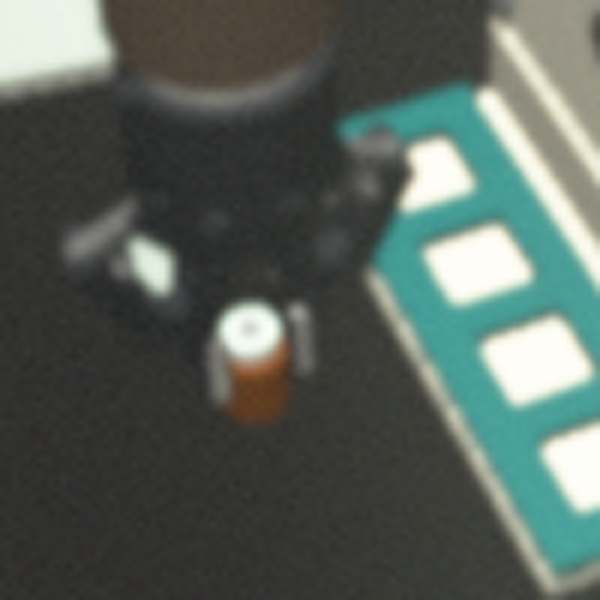

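```bash
python3 -c "
from h import *
q=optics.get_image('side')
for z in (96,100,104): print(ray(q,(220+250.5/6-.5,180+328.5/6-.5),z).round(1))
print(ray(q,(220+(250)/6-.5,180+412/6-.5),60).round(1), proj(q,(426.3,-44.4,75.7)), proj(q,(426.3,-44.4,100)))
"
```

```text
[426.9 -40.   96. ]
[425.5 -43.2 100. ]
[424.2 -46.4 104. ]
[419.4 -49.5  60. ] [262.41200269 241.28034215] [261.79267095 234.46816483]
```

```bash
python3 -c "
from h import *
for n,x0,y0,x1,y1 in(('top',250,180,338,212),('side',255,190,340,290)):
    p=optics.get_image(n); f=p['frame']; m=(f.min(2)>185).astype(np.uint8); mm=np.zeros_like(m); mm[y0:y1,x0:x1]=m[y0:y1,x0:x1]
    k,l,s,c=cv2.connectedComponentsWithStats(mm)
    for i in range(1,k):
        if 30<s[i,4]: print(n,s[i],ray(p,c[i],10).round(1))
"
```

```text
top [276 180  59  10 162] [597.3 -68.6  10. ]
top [313 180  20   4  34] [ 610.5 -122.4   10. ]
top [260 185  14  13 145] [564.2  67.1  10. ]
top [278 188  14  13 145] [558.4   7.5  10. ]
top [314 194  13  13 124] [ 546.3 -114.7   10. ]
top [259 203  27   9 157] [507.6  38.5  10. ]
side [306 190  34  49 138] [634.9  10.5  10. ]
side [300 195  40  63 268] [603.8 -23.7  10. ]
side [288 204  11  11  85] [571.3  68.2  10. ]
side [291 218  17  12 148] [559.3  10.9  10. ]
side [257 232   9   8  59] [453.4  24.9  10. ]
side [301 233  18  14 168] [552.9 -48.8  10. ]
side [311 250  19  15 192] [ 546.3 -109.    10. ]
```

Call:
move_arm:
  steps:
    - [-1,32,-2,0,0,0,0]
    - [-1,64,-4,0,0,0,0]
    - [-1,96,-6,0,0,0,0]
    - [-1,127,-9,0,0,0,0]
    - [-1,127,-9,-10,0,0,0]

```text
clock: 11.67
position: [559.3, -53.9, 65.1]
ee_rot: [-0.672, 0.741, -0.003, 0.002]
contact_force: [0.5, -0.3, 0.1]
gripper_width: 25.5
```

Call:
move_arm:
  steps:
    - [-1,0,0,-15,0,0,0]
    - [-1,0,0,-25,0,0,0]
    - [-1,0,0,-30,0,0,0]
    - [-1,0,0,-30,0,0,0]
    - [-1,0,0,-30,0,0,0]

```text
clock: 12.08
position: [551.9, -53.7, 34.0]
ee_rot: [-0.671, 0.741, 0.0, -0.001]
contact_force: [0.9, -0.0, -0.5]
gripper_width: 25.4
```

```bash
python3 -c "
from vials import *
s=st(); 
q=optics.get_image('side');cv2.imwrite('pics/a8.png',cv2.resize(q['frame'][180:280,250:350],(600,600),interpolation=cv2.INTER_CUBIC))
"
```

```text
{'clock': 12.083, 'joints': [0.195, 0.489, -0.4, 0.0, -0.683, -0.294], 'joint_vel': [-0.001, -0.021, 0.017, 0.002, -0.001, -0.001], 'joint_efforts': [-0.053, -37.697, 12.54, 2.798, -0.015, -0.0], 'position': [551.949, -53.704, 34.017], 'ee_rot': [-0.671, 0.741, 0.0, -0.001], 'contact_force': [0.941, -0.025, -0.476], 'wrist_torque': [-0.04, -0.025, 0.018], 'gripper_width': 25.432}
```

View pics/a8.png

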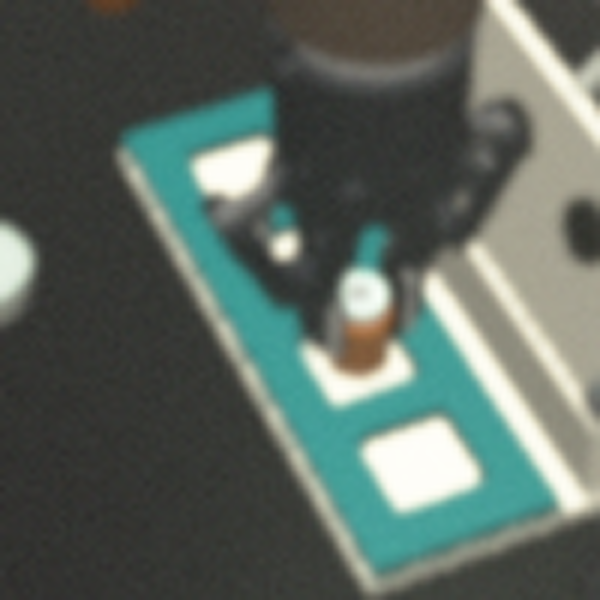

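The vial is centred above the bay-30 opening, so I'll lower it 9 mm and release.

Call:
move_arm:
  steps:
    - [-1,1,0,-4,0,0,0]
    - [-1,1,0,-8,0,0,0]
    - [-1,1,0,-9,0,0,0]
    - [-1,1,0,-9,0,0,0]
    - [-0.7,1,0,-9,0,0,0]

```text
clock: 12.55
position: [552.0, -53.8, 25.8]
ee_rot: [-0.671, 0.741, 0.001, -0.001]
contact_force: [-5.5, 0.7, 4.6]
gripper_width: 25.8
```

Call:
move_arm:
  steps:
    - [-0.1,0,0,0,0,0,0]
    - [0,0,0,0,0,0,0]
    - [0,0,0,0,0,0,0]
    - [0,0,0,20,0,0,0]
    - [0,0,0,50,0,0,0]

```text
clock: 12.97
position: [551.4, -53.9, 73.4]
ee_rot: [-0.671, 0.741, 0.002, -0.002]
contact_force: [1.0, -0.5, -0.0]
gripper_width: 42.8
```

Call:
move_arm:
  steps:
    - [0.3,-10,20,40,0,0,0]
    - [0.3,-10,60,80,0,0,0]
    - [0.3,0,100,80,0,0,0]
    - [0.3,10,140,80,0,0,0]
    - [0.3,20,180,80,0,0,0]

```text
clock: 13.38
position: [571.5, 116.0, 157.9]
ee_rot: [-0.671, 0.741, -0.001, 0.003]
contact_force: [-0.1, -0.1, -0.6]
gripper_width: 55.9
```

```bash
python3 -c "
from vials import *
s=st(); look('3')
q=optics.get_image('side');cv2.imwrite('pics/a9.png',cv2.resize(q['frame'][140:280,230:370],(600,600),interpolation=cv2.INTER_CUBIC))
"
```

```text
{'clock': 13.383, 'joints': [0.478, 0.373, -0.206, 0.0, -0.985, -0.578], 'joint_vel': [0.701, 0.34, 0.498, 0.001, -0.189, -0.689], 'joint_efforts': [-1.814, -39.855, 15.856, 3.663, 0.042, 0.435], 'position': [571.484, 116.037, 157.901], 'ee_rot': [-0.671, 0.741, -0.001, 0.003], 'contact_force': [-0.091, -0.088, -0.566], 'wrist_torque': [-0.005, -0.041, 0.007], 'gripper_width': 55.896}
top 0.57 52 [302.4 196.6] [546. -53.  40.]
top 0.43 56 [219.2 182. ] [577.3 220.8  40. ]
side 0.69 105 [268.  168.7] [577.4 219.2  40. ]
side 0.51 157 [307.5 233.3] [546.5 -50.3  40. ]
```

View pics/a9.png

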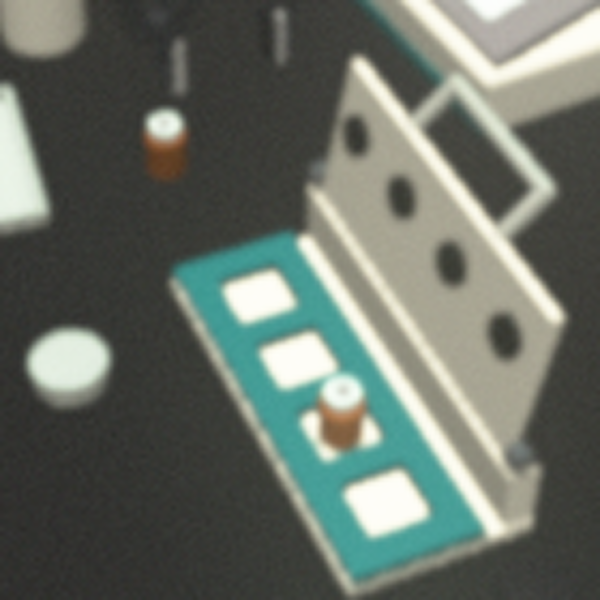

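Call:
move_arm:
  steps:
    - [0.3,2,35,-10,0,0,0]
    - [0.3,4,70,-30,0,0,0]
    - [0.3,5,93,-60,0,0,0]
    - [0.3,5,93,-90,0,0,0]
    - [0.3,5,93,-90,0,0,0]

```text
clock: 14.05
position: [571.3, 204.7, 58.9]
ee_rot: [-0.671, 0.742, 0.002, -0.006]
contact_force: [-2.0, -1.2, -1.8]
gripper_width: 55.5
```

```bash
python3 -c "
from vials import *
s=st(); q=optics.get_image('side'); print(ray(q,(309.5,230.7),50).round(1)); look('4',('side',))
cv2.imwrite('pics/a10.png',cv2.resize(q['frame'][110:210,220:320],(600,600),interpolation=cv2.INTER_CUBIC))
"
```

```text
{'clock': 14.05, 'joints': [0.61, 0.528, -0.235, -0.002, -0.82, -0.709], 'joint_vel': [-0.026, -0.068, 0.045, 0.032, -0.092, 0.002], 'joint_efforts': [1.282, -44.866, 17.446, 3.973, 0.651, -0.017], 'position': [571.267, 204.669, 58.921], 'ee_rot': [-0.671, 0.742, 0.002, -0.006], 'contact_force': [-1.999, -1.238, -1.82], 'wrist_torque': [-0.132, 0.176, 0.027], 'gripper_width': 55.494}
[550.5 -52.9  50. ]
side 0.43 179 [307.5 231.9] [549.  -46.4  40. ]
```

View pics/a10.png

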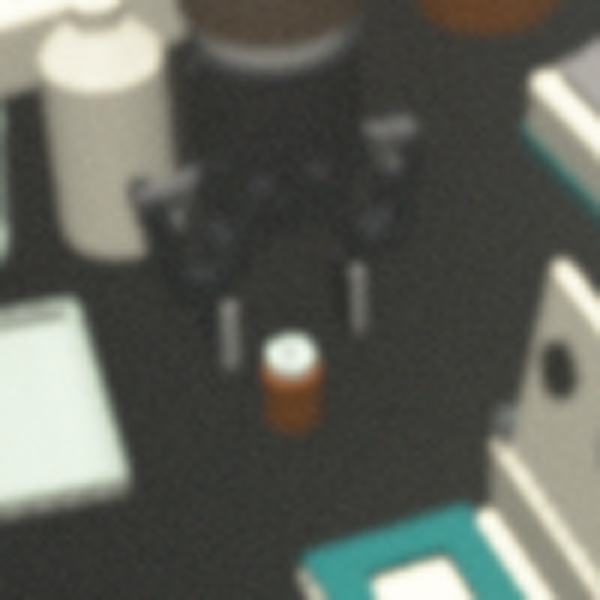

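Call:
move_arm:
  steps:
    - [0.3,6,15,0,0,0,0]
    - [0.3,6,15,0,0,0,0]
    - [0.3,6,15,-20,0,0,0]
    - [0.3,6,15,-35,0,0,0]
    - [0.3,6,15,-43,0,0,0]

```text
clock: 14.62
position: [581.5, 221.1, 22.7]
ee_rot: [-0.671, 0.742, 0.0, 0.001]
contact_force: [-0.8, -0.2, 0.6]
gripper_width: 55.8
```

```bash
python3 -c "
from vials import *
s=st(); q=optics.get_image('side')
cv2.imwrite('pics/a11.png',cv2.resize(q['frame'][110:210,220:320],(600,600),interpolation=cv2.INTER_CUBIC))
"
```

```text
{'clock': 14.617, 'joints': [0.623, 0.59, -0.234, -0.0, -0.746, -0.723], 'joint_vel': [0.002, 0.122, -0.058, 0.011, 0.182, -0.001], 'joint_efforts': [0.259, -45.006, 14.456, 3.193, 0.024, 0.001], 'position': [581.543, 221.052, 22.727], 'ee_rot': [-0.671, 0.742, 0.0, 0.001], 'contact_force': [-0.778, -0.223, 0.595], 'wrist_torque': [-0.073, -0.008, 0.009], 'gripper_width': 55.769}
```

View pics/a11.png

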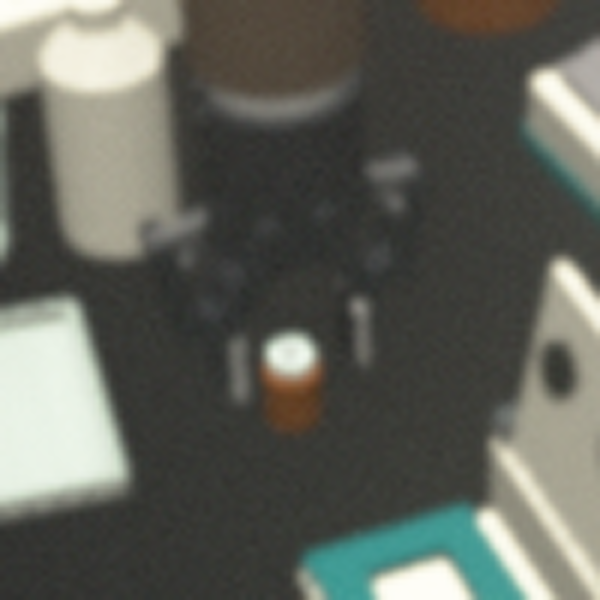

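Call:
move_arm:
  steps:
    - [0.3,-3,-1,-4,0,0,0]
    - [0.1,-3,-1,-5,0,0,0]
    - [-0.4,-3,-1,-5,0,0,0]
    - [-0.8,-3,-1,-5,0,0,0]
    - [-1,-3,-1,-5,0,0,0]

```text
clock: 15.08
position: [579.1, 221.4, 18.5]
ee_rot: [-0.671, 0.741, -0.0, 0.001]
contact_force: [-1.5, -0.3, 4.8]
gripper_width: 25.7
```

Call:
move_arm:
  steps:
    - [-1,0,0,0,0,0,0]
    - [-1,0,0,0,0,0,0]
    - [-1,0,0,20,0,0,0]
    - [-1,0,0,50,0,0,0]
    - [-1,0,0,60,0,0,0]

```text
clock: 15.5
position: [580.3, 222.1, 80.7]
ee_rot: [-0.672, 0.741, -0.001, 0.003]
contact_force: [1.5, 1.1, -0.0]
gripper_width: 24.8
```

```bash
python3 -c "
from vials import *
s=st(); q=optics.get_image('side')
cv2.imwrite('pics/a12.png',cv2.resize(q['frame'][90:190,220:320],(600,600),interpolation=cv2.INTER_CUBIC))
"
```

```text
{'clock': 15.5, 'joints': [0.626, 0.514, -0.193, 0.001, -0.857, -0.725], 'joint_vel': [0.001, -0.124, 0.091, -0.014, -0.202, -0.001], 'joint_efforts': [-0.298, -38.923, 13.249, 2.9, -0.255, -0.001], 'position': [580.274, 222.079, 80.664], 'ee_rot': [-0.672, 0.741, -0.001, 0.003], 'contact_force': [1.49, 1.093, -0.023], 'wrist_torque': [0.098, -0.096, -0.015], 'gripper_width': 24.835}
```

View pics/a12.png

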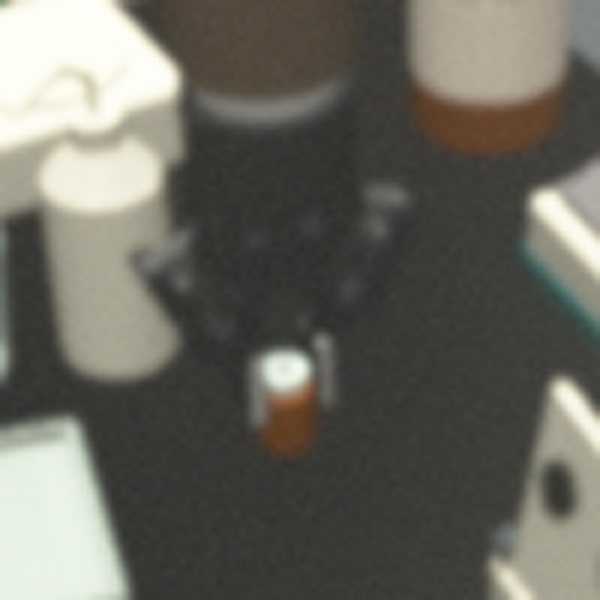

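Call:
move_arm:
  steps:
    - [-1,-4,-40,0,0,0,0]
    - [-1,-8,-80,0,0,0,0]
    - [-1,-12,-120,0,0,0,0]
    - [-1,-14,-154,0,0,0,0]
    - [-1,-14,-154,0,0,0,0]

```text
clock: 15.97
position: [561.9, 61.9, 75.9]
ee_rot: [-0.669, 0.743, 0.001, -0.002]
contact_force: [-0.0, 0.8, -0.8]
gripper_width: 25.1
```

Call:
move_arm:
  steps:
    - [-1,0,0,0,0,0,0]
    - [-1,0,0,-10,0,0,0]
    - [-1,0,0,-25,0,0,0]
    - [-1,0,0,-35,0,0,0]
    - [-1,0,0,-35,0,0,0]

```text
clock: 16.38
position: [562.4, 67.5, 38.9]
ee_rot: [-0.672, 0.741, 0.001, -0.003]
contact_force: [0.3, -0.5, -1.0]
gripper_width: 25.2
```

```bash
python3 -c "
from vials import *
s=st(); q=optics.get_image('side')
cv2.imwrite('pics/a13.png',cv2.resize(q['frame'][160:260,240:340],(600,600),interpolation=cv2.INTER_CUBIC))
"
```

```text
{'clock': 16.383, 'joints': [0.405, 0.499, -0.362, -0.001, -0.716, -0.502], 'joint_vel': [-0.004, -0.029, 0.025, 0.015, -0.036, 0.001], 'joint_efforts': [0.038, -40.121, 13.982, 3.155, 0.215, -0.001], 'position': [562.446, 67.517, 38.883], 'ee_rot': [-0.672, 0.741, 0.001, -0.003], 'contact_force': [0.341, -0.544, -1.018], 'wrist_torque': [-0.011, 0.024, -0.005], 'gripper_width': 25.238}
```

View pics/a13.png

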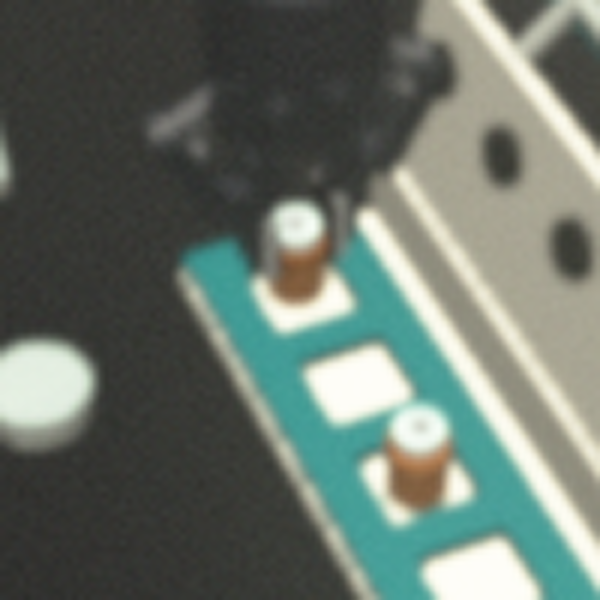

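Call:
move_arm:
  steps:
    - [-1,2,1,-4,0,0,0]
    - [-1,2,1,-8,0,0,0]
    - [-1,2,1,-11,0,0,0]
    - [-1,2,1,-11,0,0,0]
    - [-0.7,2,1,-11,0,0,0]

```text
clock: 16.85
position: [566.2, 68.0, 31.0]
ee_rot: [-0.671, 0.741, 0.0, -0.0]
contact_force: [-0.7, 0.1, -1.0]
gripper_width: 25.2
```

Call:
move_arm:
  steps:
    - [-0.1,0,0,0,0,0,0]
    - [0,0,0,0,0,0,0]
    - [0,0,0,0,0,0,0]
    - [0,0,0,20,0,0,0]
    - [0,0,0,50,0,0,0]

```text
clock: 17.27
position: [565.0, 67.4, 79.4]
ee_rot: [-0.671, 0.741, 0.001, -0.002]
contact_force: [1.0, 0.3, -0.3]
gripper_width: 42.7
```

Call:
move_arm:
  steps:
    - [0,-15,0,40,0,0,0]
    - [-0.4,-15,0,80,0,0,0]
    - [-0.4,10,-20,100,0,0,0]
    - [-0.4,40,-40,120,0,0,0]
    - [-0.4,70,-70,140,0,0,0]

```text
clock: 17.68
position: [635.2, 1.6, 222.8]
ee_rot: [-0.672, 0.74, -0.002, 0.003]
contact_force: [0.6, 0.5, 0.1]
gripper_width: 25.9
```

```bash
python3 -c "
from vials import *
s=st(); q=optics.get_image('side'); save(q,'sx')
cv2.imwrite('pics/a14.png',cv2.resize(q['frame'][120:280,230:390],(600,600),interpolation=cv2.INTER_CUBIC))
look('5')
"
```

```text
{'clock': 17.683, 'joints': [0.257, 0.404, 0.016, 0.001, -1.176, -0.354], 'joint_vel': [-0.678, 0.397, 1.124, -0.003, -0.756, 0.661], 'joint_efforts': [1.407, -43.762, 16.34, 4.113, 0.335, -0.461], 'position': [635.203, 1.583, 222.766], 'ee_rot': [-0.672, 0.74, -0.002, 0.003], 'contact_force': [0.646, 0.463, 0.084], 'wrist_torque': [0.046, -0.07, -0.016], 'gripper_width': 25.936}
top 0.51 56 [266.3 191. ] [556.9  65.1  40. ]
side 0.59 152 [307.8 232.8] [548.1 -49.4  40. ]
side 0.53 148 [288.5 203.3] [558.1  65.   40. ]
```

View pics/a14.png

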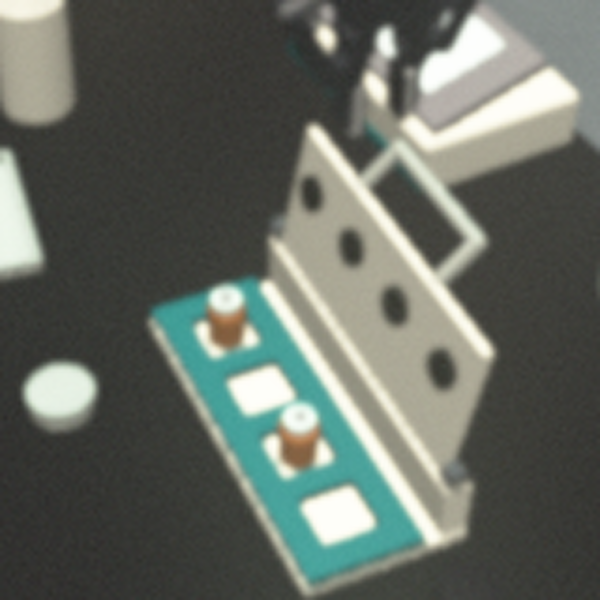

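View pics/top5.png

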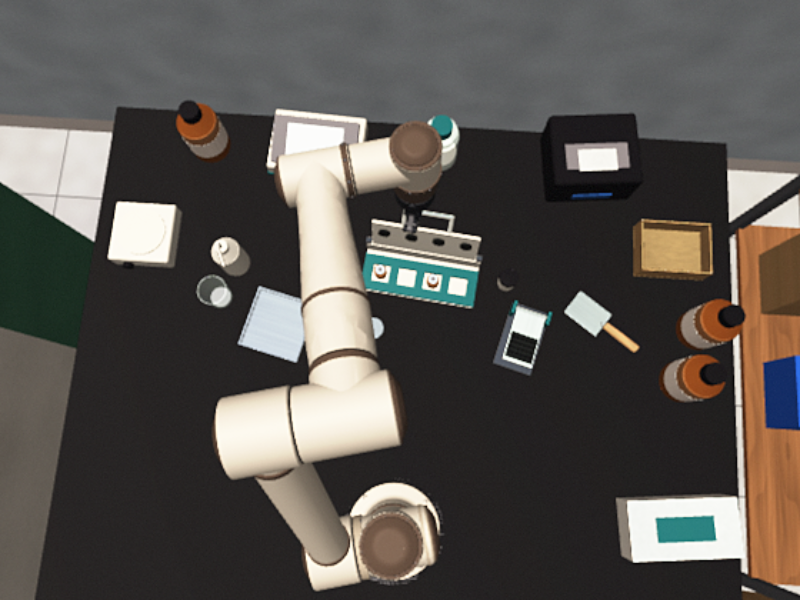

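Both vials stand in their bays (side crop: caps at (227,298) and (299,417)). Now I'll re-grip the bar to close the cover.

Call:
move_arm:
  steps:
    - [-0.4,10,-20,10,0,0,0]
    - [-0.4,16,-30,10,0,0,0]
    - [-0.4,16,-30,10,0,0,0]
    - [-0.4,16,-30,10,0,0,0]
    - [-0.4,16,-30,10,0,0,0]

```text
clock: 18.35
position: [648.3, -28.0, 228.1]
ee_rot: [-0.671, 0.741, 0.001, -0.0]
contact_force: [-0.0, 0.5, 0.7]
gripper_width: 25.8
```

```bash
python3 -c "
from vials import *
s=st(); q=optics.get_image('side')
p=optics.get_image('top')
cv2.imwrite('pics/a15.png',np.hstack([cv2.resize(q['frame'][100:200,280:380],(400,400),interpolation=cv2.INTER_CUBIC),cv2.resize(p['frame'][130:190,260:320],(400,400),interpolation=cv2.INTER_CUBIC)]))
# bar ends in side crop a14
S=lambda u,v:(230+(u+.5)*160/600-.5,120+(v+.5)*160/600-.5)
for z in(180,185,190): print(z,ray(q,S(398,148),z).round(),ray(q,S(480,240),z).round())
"
```

```text
{'clock': 18.35, 'joints': [0.205, 0.428, 0.068, -0.001, -1.212, -0.304], 'joint_vel': [0.006, -0.004, -0.0, 0.001, -0.001, 0.002], 'joint_efforts': [-0.283, -41.494, 19.082, 4.241, 0.004, -0.001], 'position': [648.326, -28.031, 228.113], 'ee_rot': [-0.671, 0.741, 0.001, -0.0], 'contact_force': [-0.005, 0.494, 0.734], 'wrist_torque': [0.046, -0.014, 0.018], 'gripper_width': 25.834}
180 [664.  16. 180.] [656. -82. 180.]
185 [660.  11. 185.] [652. -86. 185.]
190 [656.   6. 190.] [649. -91. 190.]
```

View pics/a15.png

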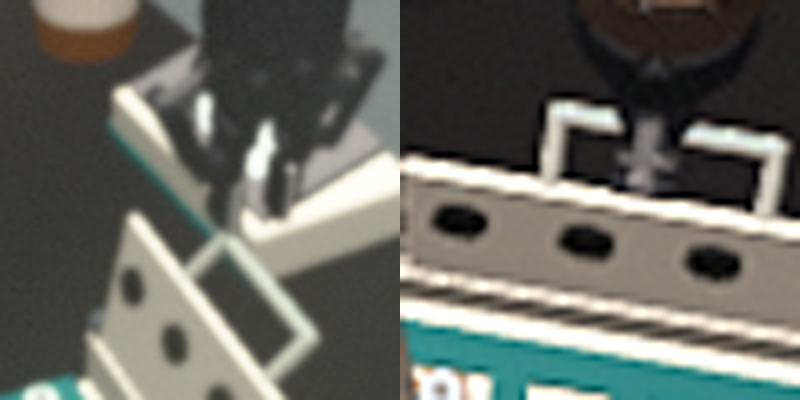

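Call:
move_arm:
  steps:
    - [-0.35,4,-6,0,0,0,0]
    - [-0.35,4,-6,-20,0,0,0]
    - [-0.35,4,-6,-40,0,0,0]
    - [-0.35,4,-6,-57,0,0,0]
    - [-0.35,4,-6,-60,0,0,0]

```text
clock: 18.87
position: [652.1, -34.7, 165.8]
ee_rot: [-0.671, 0.741, 0.001, -0.002]
contact_force: [-0.1, -0.5, 0.1]
gripper_width: 27.7
```

Call:
move_arm:
  steps:
    - [-0.6,0,0,-2,0,0,0]
    - [-1,0,0,-2,0,0,0]
    - [-1,0,0,-2,0,0,0]
    - [-1,0,0,-2,0,0,0]
    - [-1,0,0,-2,0,0,0]

```text
clock: 19.28
position: [654.6, -34.8, 168.8]
ee_rot: [-0.671, 0.741, -0.002, 0.002]
contact_force: [4.8, -2.5, 2.6]
gripper_width: 7.4
```

```bash
python3 - <<'E'
from h import *
s=st()
q=optics.get_image('side')
cv2.imwrite('pics/a16.png',cv2.resize(q['frame'][130:230,280:380],(500,500),interpolation=cv2.INTER_CUBIC))
a0=1.67+.204
for t in np.arange(1.6,-.11,-.1):
    a=t+.204; dx=-123.6*(np.cos(a)-np.cos(a0)); dz=123.6*(np.sin(a)-np.sin(a0)); print(round(t,2),[round(x) for x in(dx*.995,-dx*.1,dz)])
E
```

```text
{'clock': 19.283, 'joints': [0.194, 0.479, -0.003, 0.001, -1.084, -0.293], 'joint_vel': [-0.0, -0.001, -0.001, -0.0, 0.0, -0.001], 'joint_efforts': [1.199, -41.226, 14.856, 2.618, -1.301, 0.105], 'position': [654.611, -34.824, 168.784], 'ee_rot': [-0.671, 0.741, -0.002, 0.002], 'contact_force': [4.778, -2.539, 2.622], 'wrist_torque': [-0.586, -1.505, -0.139], 'gripper_width': 7.377}
1.6 [-8, 1, 2]
1.5 [-20, 2, 5]
1.4 [-33, 3, 6]
1.3 [-45, 5, 5]
1.2 [-57, 6, 4]
1.1 [-69, 7, 1]
1.0 [-81, 8, -3]
0.9 [-92, 9, -8]
0.8 [-103, 10, -14]
0.7 [-113, 11, -21]
0.6 [-122, 12, -29]
0.5 [-130, 13, -38]
0.4 [-138, 14, -48]
0.3 [-144, 15, -58]
0.2 [-150, 15, -69]
0.1 [-154, 15, -81]
-0.0 [-157, 16, -93]
-0.1 [-159, 16, -105]
```

View pics/a16.png

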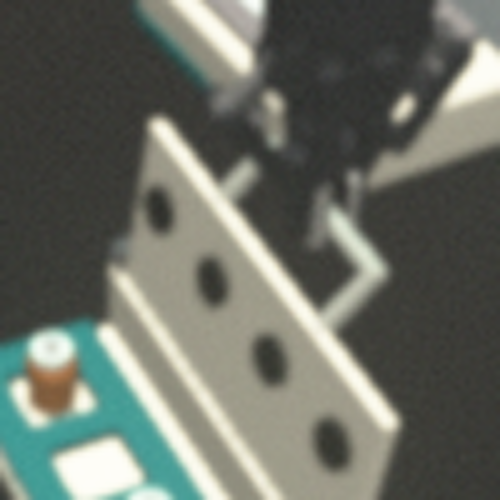

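Call:
move_arm:
  steps:
    - [-1,-8,1,2,0,0,0]
    - [-1,-20,2,5,0,0,0]
    - [-1,-33,3,6,0,0,0]
    - [-1,-45,5,5,0,0,0]
    - [-1,-57,6,4,0,0,0]

```text
clock: 19.75
position: [599.9, -28.9, 176.0]
ee_rot: [-0.672, 0.741, -0.005, 0.004]
contact_force: [5.9, -1.2, 11.2]
gripper_width: 7.5
```

Call:
move_arm:
  steps:
    - [-1,-12,1,-3,0,0,0]
    - [-1,-24,2,-7,0,0,0]
    - [-1,-35,3,-12,0,0,0]
    - [-1,-46,4,-18,0,0,0]
    - [-1,-56,5,-25,0,0,0]

```text
clock: 20.17
position: [540.6, -22.6, 149.3]
ee_rot: [-0.672, 0.741, -0.001, 0.003]
contact_force: [-0.7, 4.1, 8.6]
gripper_width: 7.8
```

Call:
move_arm:
  steps:
    - [-1,-9,1,-8,0,0,0]
    - [-1,-17,2,-17,0,0,0]
    - [-1,-25,3,-27,0,0,0]
    - [-1,-31,4,-37,0,0,0]
    - [-1,-34,4,-42,0,0,0]

```text
clock: 20.58
position: [505.2, -18.8, 104.2]
ee_rot: [-0.671, 0.741, 0.0, 0.001]
contact_force: [-0.3, 4.5, 6.1]
gripper_width: 7.6
```

```bash
python3 - <<'E'
from h import *
s=st()
q=optics.get_image('side')
cv2.imwrite('pics/a17.png',cv2.resize(q['frame'][150:270,240:360],(600,600),interpolation=cv2.INTER_CUBIC))
E
```

```text
{'clock': 20.583, 'joints': [0.284, 0.32, -0.453, -0.002, -0.796, -0.381], 'joint_vel': [0.019, 0.033, -0.121, 0.001, 0.162, -0.016], 'joint_efforts': [-2.255, -28.841, 12.024, 3.387, -0.668, 0.098], 'position': [505.221, -18.781, 104.157], 'ee_rot': [-0.671, 0.741, 0.0, 0.001], 'contact_force': [-0.278, 4.461, 6.114], 'wrist_torque': [1.323, -0.197, -0.101], 'gripper_width': 7.566}
```

View pics/a17.png

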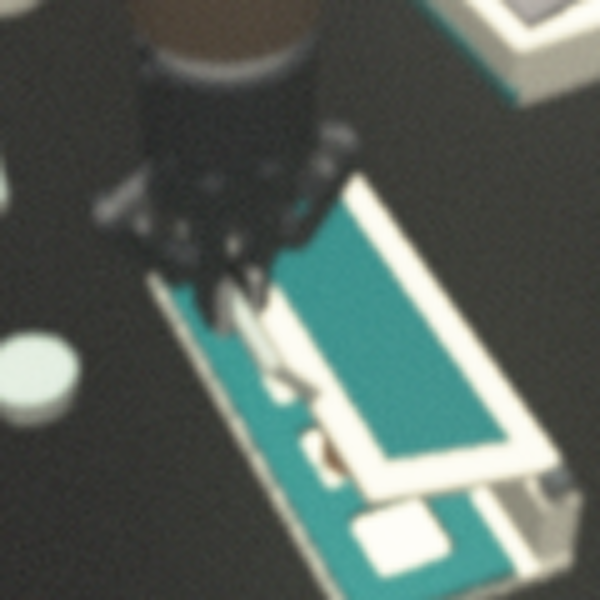

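Call:
move_arm:
  steps:
    - [-1,-3,0,-7,0,0,0]
    - [-1,-5,1,-14,0,0,0]
    - [-1,-8,1,-21,0,0,0]
    - [-1,-9,1,-26,0,0,0]
    - [-1,-10,1,-30,0,0,0]

```text
clock: 21.05
position: [495.1, -17.7, 73.7]
ee_rot: [-0.671, 0.741, 0.001, -0.0]
contact_force: [-1.8, 7.2, 3.7]
gripper_width: 7.6
```

Call:
move_arm:
  steps:
    - [-1,0,0,-2,0,0,0]
    - [-1,0,0,-4,0,0,0]
    - [-1,0,0,-4,0,0,0]

```text
clock: 21.3
position: [495.0, -17.7, 72.6]
ee_rot: [-0.672, 0.741, 0.001, -0.001]
contact_force: [-10.1, 8.9, 23.3]
gripper_width: 7.6
```

```bash
python3 - <<'E'
from h import *
s=st()
q=optics.get_image('side')
cv2.imwrite('pics/a18.png',cv2.resize(q['frame'][150:290,240:380],(600,600),interpolation=cv2.INTER_CUBIC))
E
```

```text
{'clock': 21.3, 'joints': [0.292, 0.353, -0.509, -0.001, -0.711, -0.389], 'joint_vel': [-0.0, -0.004, -0.003, -0.002, 0.011, 0.0], 'joint_efforts': [-3.913, -21.098, 10.724, 3.399, 1.784, 0.11], 'position': [494.983, -17.734, 72.618], 'ee_rot': [-0.672, 0.741, 0.001, -0.001], 'contact_force': [-10.076, 8.918, 23.3], 'wrist_torque': [2.406, 2.585, -0.11], 'gripper_width': 7.609}
```

View pics/a18.png

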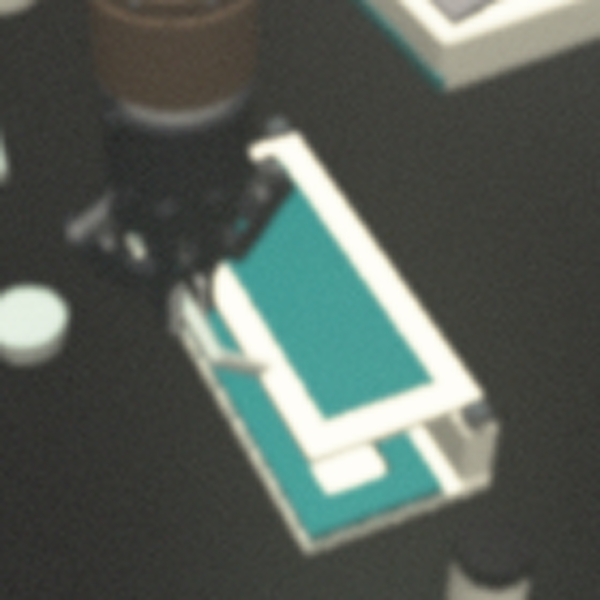

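The cover hit a hard stop at 23 N and lies level, so it is fully down. Release and go to the pedal.

Call:
move_arm:
  steps:
    - [-0.85,0,0,3,0,0,0]
    - [-0.55,0,0,4,0,0,0]
    - [-0.55,0,0,6,0,0,0]
    - [-0.55,0,0,30,0,0,0]
    - [-0.55,0,0,70,0,0,0]

```text
clock: 21.77
position: [491.9, -19.8, 136.4]
ee_rot: [-0.671, 0.742, 0.003, -0.006]
contact_force: [2.0, 0.7, -0.4]
gripper_width: 19.1
```

Call:
move_arm:
  steps:
    - [-1,-15,-38,10,0,0,0]
    - [-1,-30,-76,10,0,0,0]
    - [-1,-46,-114,10,0,0,0]
    - [-1,-62,-152,10,0,0,0]
    - [-1,-78,-190,10,0,0,0]

```text
clock: 22.18
position: [415.9, -210.2, 149.7]
ee_rot: [-0.671, 0.741, 0.001, -0.001]
contact_force: [1.0, -0.5, -0.5]
gripper_width: -0.1
```

Call:
move_arm:
  steps:
    - [-1,-13,-40,0,0,0,0]
    - [-1,-13,-47,-10,0,0,0]
    - [-1,-13,-47,-30,0,0,0]
    - [-1,-13,-47,-40,0,0,0]
    - [-1,-13,-47,-40,0,0,0]

```text
clock: 22.6
position: [402.1, -255.4, 107.0]
ee_rot: [-0.67, 0.742, 0.004, -0.002]
contact_force: [0.4, -0.0, -0.1]
gripper_width: -0.0
```

```bash
python3 - <<'E'
from h import *
s=st()
q=optics.get_image('side'); p=optics.get_image('top'); print(proj(q,(404,-255,71)))
cv2.imwrite('pics/a19.png',np.hstack([cv2.resize(q['frame'][180:380,220:420],(400,400),interpolation=cv2.INTER_CUBIC),cv2.resize(p['frame'][150:270,270:390],(400,400),interpolation=cv2.INTER_CUBIC)]))
E
```

```text
{'clock': 22.6, 'joints': [-0.224, 0.276, -0.512, -0.001, -0.79, 0.124], 'joint_vel': [0.016, -0.031, 0.04, 0.019, -0.029, -0.0], 'joint_efforts': [-0.161, -29.086, 14.6, 3.263, 0.204, 0.001], 'position': [402.129, -255.403, 107.045], 'ee_rot': [-0.67, 0.742, 0.004, -0.002], 'contact_force': [0.445, -0.001, -0.053], 'wrist_torque': [0.023, 0.076, -0.031], 'gripper_width': -0.046}
[300.71603915 317.49780211]
```

View pics/a19.png

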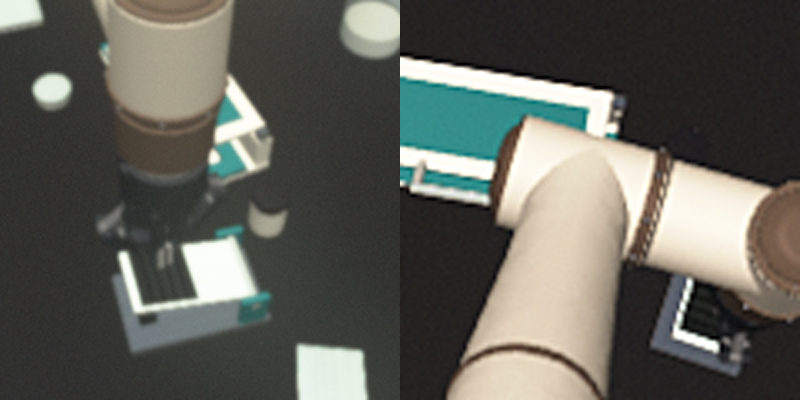

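The fingertips are above the pad (side crop (165,262)) and the cover lies level. I'll press.

Call:
move_arm:
  steps:
    - [-1,2,0,-20,0,0,0]
    - [-1,2,0,-32,0,0,0]
    - [-1,2,0,-38,0,0,0]
    - [-1,2,0,-44,0,0,0]
    - [-1,2,0,-50,0,0,0]

```text
clock: 23.12
position: [406.5, -255.4, 60.8]
ee_rot: [-0.672, 0.741, 0.001, -0.001]
contact_force: [-5.1, 1.3, 8.8]
gripper_width: 0.1
```

Call:
move_arm:
  steps:
    - [-1,0,0,-4,0,0,0]
    - [-1,0,0,-8,0,0,0]
    - [-1,0,0,-11,0,0,0]
    - [-1,0,0,-11,0,0,0]

```text
clock: 23.45
position: [405.6, -255.2, 49.9]
ee_rot: [-0.672, 0.741, 0.001, -0.001]
contact_force: [-4.6, 2.0, 11.1]
gripper_width: -0.2
```

Call:
move_arm:
  steps:
    - [-1,0,0,-3,0,0,0]
    - [-1,0,0,-4,0,0,0]
    - [-1,0,0,-4,0,0,0]

```text
clock: 23.7
position: [405.6, -255.2, 47.8]
ee_rot: [-0.672, 0.741, 0.001, -0.001]
contact_force: [-7.9, 4.8, 22.2]
gripper_width: -0.2
```

Force jumped from 11 to 22 N and travel halted, so this is the stop. Hold for two seconds.

Call:
move_arm:
  steps:
    - [-1,0,0,-1,0,0,0]
    - [-1,0,0,-1,0,0,0]
    - [-1,0,0,-1,0,0,0]
    - [-1,0,0,-1,0,0,0]
    - [-1,0,0,-1,0,0,0]

```text
clock: 24.12
position: [405.6, -255.2, 47.6]
ee_rot: [-0.672, 0.741, 0.001, -0.001]
contact_force: [-9.4, 8.0, 29.4]
gripper_width: -0.2
```

Call:
move_arm:
  steps:
    - [-1,0,0,0,0,0,0]
    - [-1,0,0,0,0,0,0]
    - [-1,0,0,0,0,0,0]
    - [-1,0,0,0,0,0,0]
    - [-1,0,0,0,0,0,0]

```text
clock: 24.53
position: [405.6, -255.2, 47.6]
ee_rot: [-0.672, 0.741, 0.001, -0.001]
contact_force: [-9.4, 7.1, 28.2]
gripper_width: -0.1
```

Call:
move_arm:
  steps:
    - [-1,0,0,0,0,0,0]
    - [-1,0,0,0,0,0,0]
    - [-1,0,0,0,0,0,0]
    - [-1,0,0,0,0,0,0]
    - [-1,0,0,0,0,0,0]

```text
clock: 24.95
position: [405.6, -255.2, 47.6]
ee_rot: [-0.672, 0.741, 0.001, -0.001]
contact_force: [-10.6, 7.1, 27.5]
gripper_width: -0.0
```

Call:
move_arm:
  steps:
    - [-1,0,0,0,0,0,0]
    - [-1,0,0,0,0,0,0]
    - [-1,0,0,0,0,0,0]
    - [-1,0,0,0,0,0,0]
    - [-1,0,0,0,0,0,0]

```text
clock: 25.37
position: [405.6, -255.2, 47.6]
ee_rot: [-0.672, 0.741, 0.001, -0.001]
contact_force: [-9.1, 6.9, 28.1]
gripper_width: 0.4
```

```bash
python3 - <<'E'
from h import *
q=optics.get_image('side')
cv2.imwrite('pics/a20.png',cv2.resize(q['frame'][200:360,230:390],(600,600),interpolation=cv2.INTER_CUBIC))
E
```

```text
(no output)
```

View pics/a20.png

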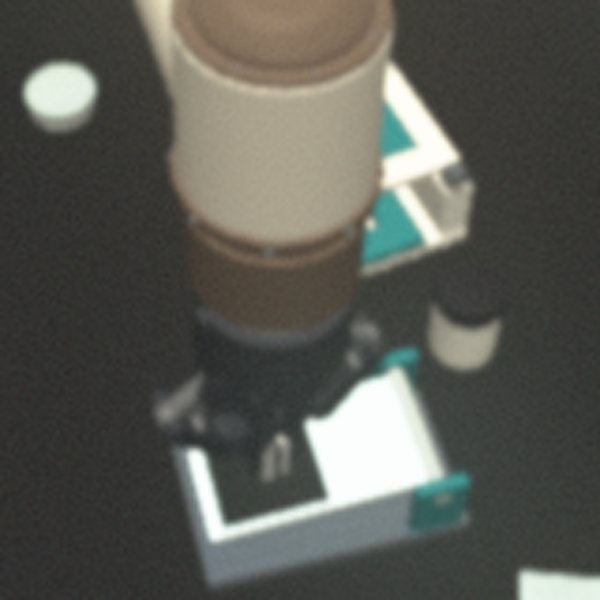

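The pedal is fully down with its plate level on the base. I'll hold a little longer, then release gently.

Call:
move_arm:
  steps:
    - [-1,0,0,0,0,0,0]
    - [-1,0,0,0,0,0,0]
    - [-1,0,0,0,0,0,0]
    - [-1,0,0,0,0,0,0]
    - [-1,0,0,0,0,0,0]

```text
clock: 25.83
position: [405.7, -255.2, 47.6]
ee_rot: [-0.672, 0.741, 0.001, -0.001]
contact_force: [-9.5, 5.7, 27.0]
gripper_width: -0.1
```

Call:
move_arm:
  steps:
    - [-1,0,0,8,0,0,0]
    - [-1,0,0,16,0,0,0]
    - [-1,0,0,26,0,0,0]
    - [-1,0,0,40,0,0,0]
    - [-1,0,0,70,0,0,0]

```text
clock: 26.25
position: [405.5, -254.9, 113.1]
ee_rot: [-0.671, 0.741, 0.002, -0.001]
contact_force: [0.2, -1.2, -0.5]
gripper_width: -0.1
```

Call:
move_arm:
  steps:
    - [-1,15,40,20,0,0,0]
    - [-1,30,80,25,0,0,0]
    - [-0.4,46,120,25,0,0,0]
    - [-0.4,62,160,25,0,0,0]
    - [-0.4,78,200,25,0,0,0]

```text
clock: 26.67
position: [482.0, -63.5, 140.5]
ee_rot: [-0.671, 0.741, -0.001, 0.001]
contact_force: [1.5, -1.2, 0.3]
gripper_width: 25.5
```

Call:
move_arm:
  steps:
    - [-0.4,10,37,0,0,0,0]
    - [-0.4,10,37,0,0,0,0]
    - [-0.4,10,37,0,0,0,0]

```text
clock: 26.92
position: [491.9, -26.4, 139.7]
ee_rot: [-0.673, 0.74, -0.0, 0.001]
contact_force: [-1.1, -0.6, 0.8]
gripper_width: 25.7
```

```bash
python3 - <<'E'
from h import *
st()
q=optics.get_image('side'); p=optics.get_image('top')
cv2.imwrite('pics/a21.png',np.hstack([cv2.resize(q['frame'][150:350,220:420],(400,400),interpolation=cv2.INTER_CUBIC),cv2.resize(p['frame'][150:270,250:370],(400,400),interpolation=cv2.INTER_CUBIC)]))
E
```

```text
{'clock': 26.917, 'joints': [0.277, 0.253, -0.442, 0.0, -0.874, -0.371], 'joint_vel': [-0.054, -0.009, -0.028, -0.004, -0.003, 0.006], 'joint_efforts': [0.975, -28.906, 16.043, 3.53, 0.071, -0.045], 'position': [491.907, -26.434, 139.674], 'ee_rot': [-0.673, 0.74, -0.0, 0.001], 'contact_force': [-1.051, -0.586, 0.794], 'wrist_torque': [-0.02, 0.063, -0.032], 'gripper_width': 25.692}
```

View pics/a21.png

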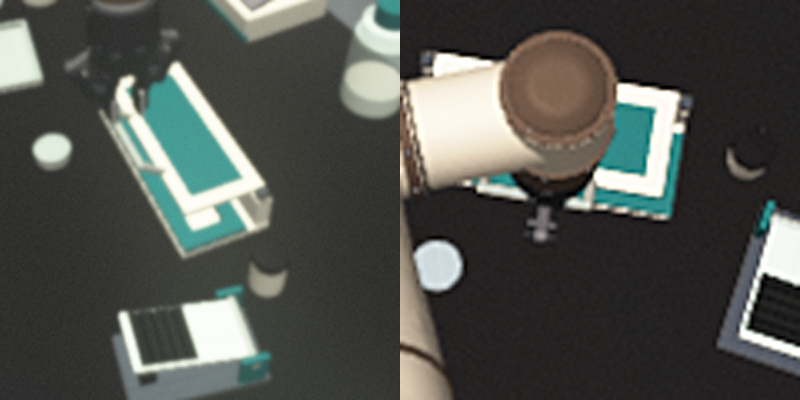

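The pedal is back up and the cover still down. I'll grip the bar again.

Call:
move_arm:
  steps:
    - [-0.4,3,7,-15,0,0,0]
    - [-0.4,3,7,-30,0,0,0]
    - [-0.4,3,7,-45,0,0,0]
    - [-0.4,3,7,-60,0,0,0]
    - [-0.4,3,7,-65,0,0,0]

```text
clock: 27.43
position: [492.2, -23.4, 72.2]
ee_rot: [-0.67, 0.742, 0.001, -0.002]
contact_force: [-0.9, -0.6, -0.7]
gripper_width: 25.4
```

```bash
python3 - <<'E'
from h import *
st()
q=optics.get_image('side')
cv2.imwrite('pics/a22.png',cv2.resize(q['frame'][160:260,240:340],(500,500),interpolation=cv2.INTER_CUBIC))
E
```

```text
{'clock': 27.433, 'joints': [0.283, 0.351, -0.515, -0.001, -0.709, -0.384], 'joint_vel': [0.004, 0.071, -0.035, 0.01, 0.122, -0.001], 'joint_efforts': [0.304, -32.194, 13.698, 3.05, 0.11, 0.001], 'position': [492.222, -23.352, 72.219], 'ee_rot': [-0.67, 0.742, 0.001, -0.002], 'contact_force': [-0.904, -0.63, -0.677], 'wrist_torque': [0.003, 0.061, 0.032], 'gripper_width': 25.361}
```

View pics/a22.png

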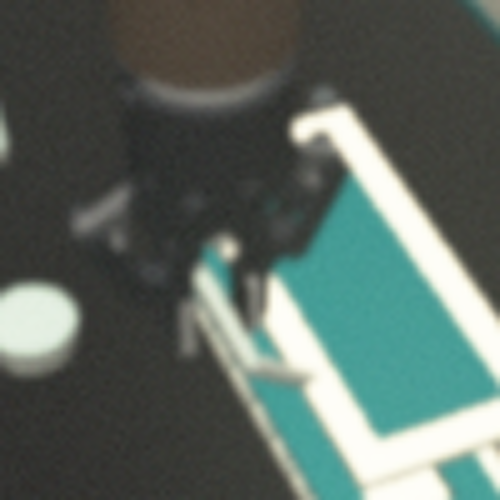

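Call:
move_arm:
  steps:
    - [-0.7,1,1,1,0,0,0]
    - [-1,1,1,1,0,0,0]
    - [-1,1,1,1,0,0,0]
    - [-1,1,1,1,0,0,0]
    - [-1,1,1,1,0,0,0]

```text
clock: 27.9
position: [494.7, -21.3, 75.5]
ee_rot: [-0.671, 0.741, -0.0, -0.0]
contact_force: [-2.2, -5.4, 0.7]
gripper_width: 7.7
```

```bash
python3 - <<'E'
from h import *
st()
a0=.204
for t in np.arange(0.,1.72,.1):
    a=t+.204; dx=-123.6*(np.cos(a)-np.cos(a0)); dz=123.6*(np.sin(a)-np.sin(a0)); print(round(t,2),[round(x) for x in(dx*.995,-dx*.1,dz)])
E
```

```text
{'clock': 27.9, 'joints': [0.286, 0.347, -0.509, 0.001, -0.715, -0.386], 'joint_vel': [0.001, 0.001, -0.0, 0.002, -0.001, 0.001], 'joint_efforts': [2.558, -31.182, 14.548, 2.452, 0.777, 0.143], 'position': [494.729, -21.271, 75.463], 'ee_rot': [-0.671, 0.741, -0.0, -0.0], 'contact_force': [-2.219, -5.442, 0.73], 'wrist_torque': [-1.362, 0.397, -0.146], 'gripper_width': 7.739}
0.0 [0, 0, 0]
0.1 [3, 0, 12]
0.2 [7, -1, 24]
0.3 [13, -1, 35]
0.4 [19, -2, 45]
0.5 [27, -3, 55]
0.6 [35, -4, 64]
0.7 [44, -4, 72]
0.8 [54, -5, 79]
0.9 [65, -7, 85]
1.0 [76, -8, 90]
1.1 [88, -9, 94]
1.2 [100, -10, 97]
1.3 [112, -11, 98]
1.4 [125, -13, 98]
1.5 [137, -14, 97]
1.6 [149, -15, 95]
1.7 [161, -16, 92]
```

Call:
move_arm:
  steps:
    - [-1,1,0,6,0,0,0]
    - [-1,3,0,12,0,0,0]
    - [-1,7,-1,24,0,0,0]
    - [-1,13,-1,35,0,0,0]
    - [-1,19,-2,45,0,0,0]

```text
clock: 28.32
position: [512.2, -23.2, 119.0]
ee_rot: [-0.671, 0.742, 0.001, -0.002]
contact_force: [0.5, -3.0, -9.9]
gripper_width: 7.9
```

Call:
move_arm:
  steps:
    - [-1,8,-1,10,0,0,0]
    - [-1,16,-2,19,0,0,0]
    - [-1,25,-2,27,0,0,0]
    - [-1,35,-3,34,0,0,0]
    - [-1,46,-5,40,0,0,0]

```text
clock: 28.73
position: [553.7, -27.9, 159.9]
ee_rot: [-0.671, 0.742, 0.005, -0.006]
contact_force: [-15.5, 4.6, 12.1]
gripper_width: 7.3
```

Call:
move_arm:
  steps:
    - [-1,11,-1,5,0,0,0]
    - [-1,23,-2,9,0,0,0]
    - [-1,35,-3,12,0,0,0]
    - [-1,47,-4,13,0,0,0]
    - [-1,60,-6,13,0,0,0]

```text
clock: 29.15
position: [619.0, -34.8, 176.1]
ee_rot: [-0.671, 0.741, -0.0, -0.001]
contact_force: [-6.9, -1.0, 10.1]
gripper_width: 7.5
```

Call:
move_arm:
  steps:
    - [-1,9,-1,-1,0,0,0]
    - [-1,18,-2,-2,0,0,0]
    - [-1,25,-3,-3,0,0,0]
    - [-1,32,-3,-5,0,0,0]
    - [-1,32,-3,-5,0,0,0]

```text
clock: 29.57
position: [652.8, -38.3, 170.0]
ee_rot: [-0.671, 0.741, -0.001, -0.001]
contact_force: [-1.3, -6.2, 5.4]
gripper_width: 7.5
```

```bash
python3 - <<'E'
from h import *
st()
q=optics.get_image('side')
cv2.imwrite('pics/a23.png',cv2.resize(q['frame'][130:290,230:390],(600,600),interpolation=cv2.INTER_CUBIC))
E
```

```text
{'clock': 29.567, 'joints': [0.19, 0.478, -0.003, 0.004, -1.09, -0.29], 'joint_vel': [-0.001, -0.01, -0.017, -0.002, 0.03, -0.002], 'joint_efforts': [4.181, -39.942, 17.867, 2.158, 1.003, 0.081], 'position': [652.797, -38.325, 169.995], 'ee_rot': [-0.671, 0.741, -0.001, -0.001], 'contact_force': [-1.333, -6.229, 5.35], 'wrist_torque': [-1.784, 0.756, -0.069], 'gripper_width': 7.455}
```

View pics/a23.png

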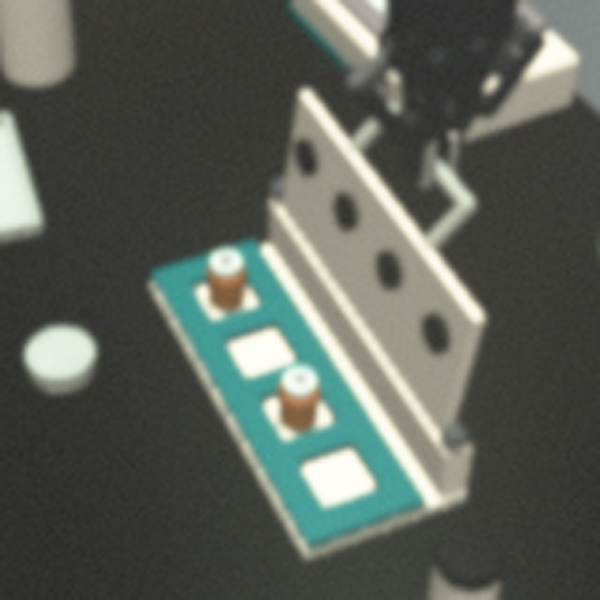

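The cover is up again and both vials are standing. Release and fetch the first one.

Call:
move_arm:
  steps:
    - [-0.5,0,0,0,0,0,0]
    - [-0.5,0,0,0,0,0,0]
    - [-0.5,0,0,10,0,0,0]
    - [-0.5,0,0,30,0,0,0]
    - [-0.5,0,0,60,0,0,0]

```text
clock: 30.03
position: [650.7, -36.0, 226.1]
ee_rot: [-0.671, 0.741, 0.002, -0.002]
contact_force: [-0.3, -0.6, -0.0]
gripper_width: 20.9
```

Call:
move_arm:
  steps:
    - [0,-30,-4,0,0,0,0]
    - [0,-65,-9,0,0,0,0]
    - [0,-101,-15,0,0,0,0]
    - [0,-101,-15,-30,0,0,0]
    - [0,-101,-15,-70,0,0,0]

```text
clock: 30.45
position: [553.1, -51.0, 163.2]
ee_rot: [-0.672, 0.741, -0.004, 0.006]
contact_force: [1.4, 0.0, -0.9]
gripper_width: 42.9
```

Call:
move_arm:
  steps:
    - [0,0,0,-30,0,0,0]
    - [0,0,0,-60,0,0,0]
    - [0,0,0,-70,0,0,0]
    - [0,0,0,-70,0,0,0]

```text
clock: 30.78
position: [549.7, -51.4, 85.9]
ee_rot: [-0.671, 0.741, 0.001, -0.002]
contact_force: [1.1, -0.6, -0.2]
gripper_width: 42.4
```

```bash
python3 - <<'E'
from h import *
st()
q=optics.get_image('side'); print(ray(q,(230+298.5*160/600-.5,130+380*160/600-.5),50),ray(q,(230+226*160/600-.5,130+262*160/600-.5),50))
cv2.imwrite('pics/a24.png',cv2.resize(q['frame'][170:270,250:350],(500,500),interpolation=cv2.INTER_CUBIC))
E
```

```text
{'clock': 30.783, 'joints': [0.2, 0.415, -0.357, -0.001, -0.805, -0.298], 'joint_vel': [-0.001, -0.049, 0.063, 0.025, -0.031, 0.001], 'joint_efforts': [0.078, -35.783, 14.243, 3.17, 0.176, 0.001], 'position': [549.694, -51.442, 85.859], 'ee_rot': [-0.671, 0.741, 0.001, -0.002], 'contact_force': [1.114, -0.58, -0.193], 'wrist_torque': [-0.029, -0.073, 0.047], 'gripper_width': 42.434}
[549.4220811  -52.78371478  50.        ] [563.46950444  67.31939855  50.        ]
```

View pics/a24.png

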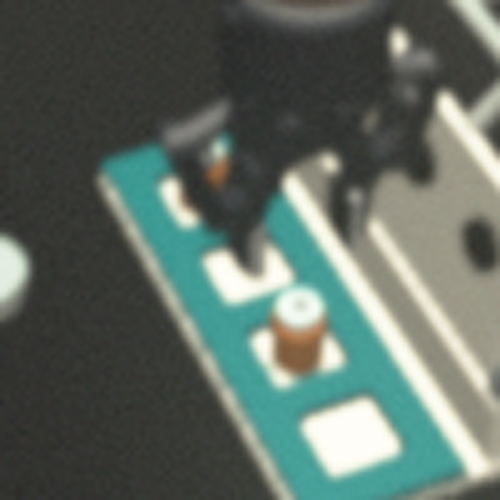

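Call:
move_arm:
  steps:
    - [0,1,-2,-15,0,0,0]
    - [0,1,-2,-30,0,0,0]
    - [0,1,-2,-45,0,0,0]
    - [0,1,-2,-58,0,0,0]
    - [0,1,-2,-58,0,0,0]

```text
clock: 31.25
position: [551.7, -53.5, 30.0]
ee_rot: [-0.671, 0.741, 0.0, -0.0]
contact_force: [-1.3, 0.8, -0.8]
gripper_width: 42.6
```

Call:
move_arm:
  steps:
    - [-0.2,0,0,0,0,0,0]
    - [-0.6,0,0,0,0,0,0]
    - [-1,0,0,0,0,0,0]
    - [-1,0,0,0,0,0,0]
    - [-1,0,0,0,0,0,0]

```text
clock: 31.67
position: [553.7, -53.4, 32.0]
ee_rot: [-0.672, 0.741, -0.001, 0.002]
contact_force: [-2.6, 1.4, 6.8]
gripper_width: 24.6
```

Call:
move_arm:
  steps:
    - [-1,0,0,15,0,0,0]
    - [-1,0,0,40,0,0,0]
    - [-1,0,0,80,0,0,0]
    - [-1,0,0,100,0,0,0]
    - [-1,0,0,100,0,0,0]

```text
clock: 32.08
position: [556.8, -53.2, 136.7]
ee_rot: [-0.672, 0.741, -0.005, 0.006]
contact_force: [0.9, -0.1, 0.4]
gripper_width: 24.8
```

```bash
python3 - <<'E'
from h import *
st()
q=optics.get_image('side'); p=optics.get_image('top')
cv2.imwrite('pics/a25.png',np.hstack([cv2.resize(q['frame'][150:250,250:350],(400,400),interpolation=cv2.INTER_CUBIC),cv2.resize(p['frame'][190:265,160:235],(400,400),interpolation=cv2.INTER_CUBIC)]))
E
```

```text
{'clock': 32.083, 'joints': [0.195, 0.355, -0.298, 0.002, -0.903, -0.294], 'joint_vel': [-0.0, 0.053, -0.072, -0.036, 0.052, 0.001], 'joint_efforts': [-0.203, -34.681, 15.53, 3.435, -0.35, -0.001], 'position': [556.782, -53.241, 136.655], 'ee_rot': [-0.672, 0.741, -0.005, 0.006], 'contact_force': [0.901, -0.12, 0.357], 'wrist_torque': [0.039, -0.052, 0.027], 'gripper_width': 24.806}
```

View pics/a25.png

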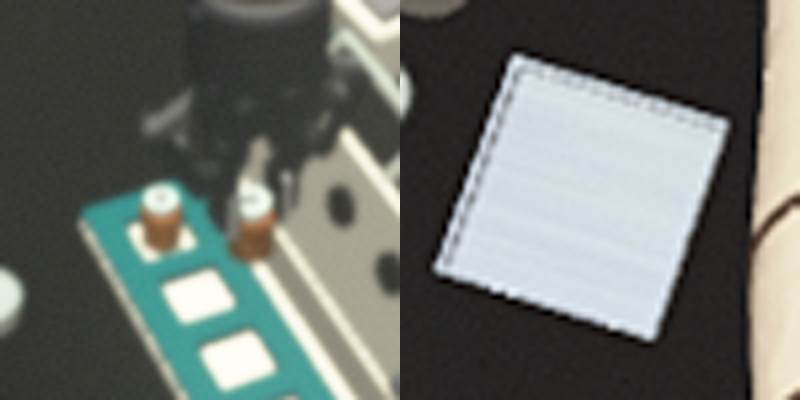

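Call:
move_arm:
  steps:
    - [-1,-13,35,0,0,0,0]
    - [-1,-26,72,0,0,0,0]
    - [-1,-39,109,0,0,0,0]
    - [-1,-52,146,0,0,0,0]
    - [-1,-64,183,0,0,0,0]

```text
clock: 32.6
position: [486.6, 130.5, 128.7]
ee_rot: [-0.671, 0.741, 0.0, -0.001]
contact_force: [0.8, -0.1, -0.9]
gripper_width: 24.7
```

Call:
move_arm:
  steps:
    - [-1,-12,37,0,0,0,0]
    - [-1,-24,74,0,0,0,0]
    - [-1,-36,111,0,0,0,0]
    - [-1,-48,148,-10,0,0,0]
    - [-1,-60,180,-20,0,0,0]

```text
clock: 33.02
position: [427.2, 311.7, 109.1]
ee_rot: [-0.672, 0.741, 0.0, 0.0]
contact_force: [0.7, 0.3, -1.1]
gripper_width: 24.9
```

Call:
move_arm:
  steps:
    - [-1,0,14,-20,0,0,0]
    - [-1,0,14,-40,0,0,0]
    - [-1,0,14,-60,0,0,0]
    - [-1,0,14,-60,0,0,0]
    - [-1,0,14,-60,0,0,0]

```text
clock: 33.43
position: [427.3, 322.5, 48.3]
ee_rot: [-0.671, 0.741, -0.001, -0.002]
contact_force: [0.7, 0.3, -0.5]
gripper_width: 24.7
```

```bash
python3 - <<'E'
from h import *
st()
q=optics.get_image('side'); p=optics.get_image('top')
print(ray(p,(193.9,226.3),8))
cv2.imwrite('pics/a26.png',np.hstack([cv2.resize(q['frame'][110:220,170:280],(400,400),interpolation=cv2.INTER_CUBIC),cv2.resize(p['frame'][190:265,160:235],(400,400),interpolation=cv2.INTER_CUBIC)]))
E
```

```text
{'clock': 33.433, 'joints': [0.95, 0.444, -0.434, 0.0, -0.697, -1.048], 'joint_vel': [-0.007, -0.042, 0.036, 0.014, -0.001, -0.002], 'joint_efforts': [0.165, -35.163, 12.39, 2.727, -0.014, -0.0], 'position': [427.308, 322.462, 48.263], 'ee_rot': [-0.671, 0.741, -0.001, -0.002], 'contact_force': [0.657, 0.275, -0.476], 'wrist_torque': [0.076, -0.039, 0.021], 'gripper_width': 24.697}
[430.96026406 294.54846931   8.        ]
```

View pics/a26.png

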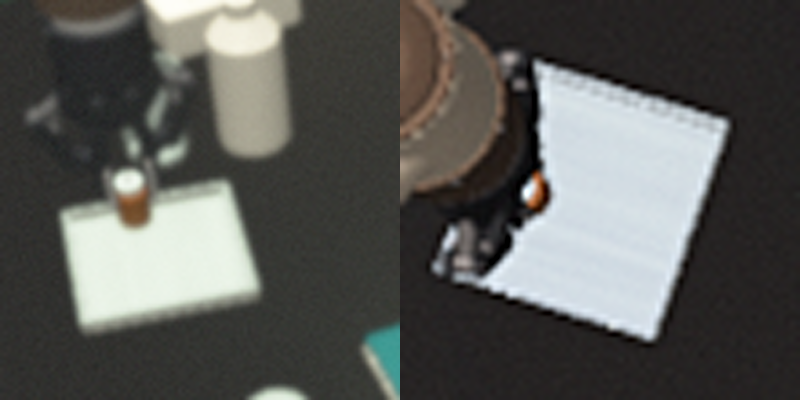

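Call:
move_arm:
  steps:
    - [-1,0,0,-10,0,0,0]
    - [-1,0,0,-18,0,0,0]
    - [-1,0,0,-22,0,0,0]
    - [-1,0,0,-23,0,0,0]
    - [-1,0,0,-23,0,0,0]

```text
clock: 33.95
position: [427.9, 323.1, 26.6]
ee_rot: [-0.671, 0.741, -0.0, -0.0]
contact_force: [0.3, 0.0, -0.0]
gripper_width: 24.6
```

Call:
move_arm:
  steps:
    - [-1,0,0,-1,0,0,0]
    - [-1,0,0,-2,0,0,0]
    - [-1,0,0,-2,0,0,0]

```text
clock: 34.2
position: [428.3, 323.6, 26.0]
ee_rot: [-0.671, 0.741, -0.0, 0.0]
contact_force: [-1.2, -0.7, 7.2]
gripper_width: 24.7
```

Contact with the tray floor. Release and go back for the second vial.

Call:
move_arm:
  steps:
    - [-0.7,0,0,1,0,0,0]
    - [-0.1,0,0,1,0,0,0]
    - [0,0,0,1,0,0,0]
    - [0,0,0,20,0,0,0]
    - [0,0,0,55,0,0,0]

```text
clock: 34.62
position: [426.0, 321.0, 76.7]
ee_rot: [-0.671, 0.742, -0.001, -0.005]
contact_force: [0.4, 0.8, -0.3]
gripper_width: 42.6
```

Call:
move_arm:
  steps:
    - [0,20,-32,35,0,0,0]
    - [0,41,-68,50,0,0,0]
    - [0,61,-104,50,0,0,0]
    - [0,81,-140,50,0,0,0]
    - [0,100,-176,50,0,0,0]

```text
clock: 35.03
position: [524.8, 154.1, 130.8]
ee_rot: [-0.672, 0.741, -0.0, 0.001]
contact_force: [0.9, -0.7, -0.6]
gripper_width: 43.1
```

Call:
move_arm:
  steps:
    - [0,18,-40,0,0,0,0]
    - [0,36,-80,-20,0,0,0]
    - [0,36,-80,-45,0,0,0]
    - [0,36,-80,-45,0,0,0]
    - [0,36,-80,-45,0,0,0]

```text
clock: 35.45
position: [558.9, 74.2, 83.5]
ee_rot: [-0.671, 0.742, 0.001, -0.002]
contact_force: [-0.7, -0.6, 0.5]
gripper_width: 42.7
```

```bash
python3 - <<'E'
from h import *
st()
q=optics.get_image('side'); p=optics.get_image('top'); print(proj(q,(565,67.5,50)))
cv2.imwrite('pics/a27.png',np.hstack([cv2.resize(q['frame'][120:270,190:340],(600,600),interpolation=cv2.INTER_CUBIC)]))
E
```

```text
{'clock': 35.45, 'joints': [0.419, 0.434, -0.331, 0.0, -0.81, -0.52], 'joint_vel': [0.036, -0.042, 0.041, 0.018, -0.001, -0.001], 'joint_efforts': [-0.91, -36.063, 13.884, 3.039, -0.011, 0.013], 'position': [558.913, 74.169, 83.48], 'ee_rot': [-0.671, 0.742, 0.001, -0.002], 'contact_force': [-0.683, -0.604, 0.461], 'wrist_torque': [0.031, 0.024, 0.001], 'gripper_width': 42.721}
[290.23269851 199.12198418]
```

View pics/a27.png

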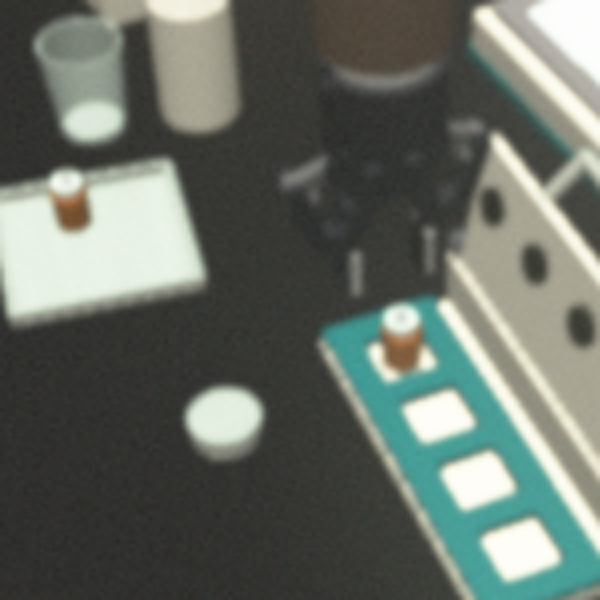

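The first vial stands in the tray at (70,200). The second is in its bay with its cap at (401,318), matching (565,67.5).

Call:
move_arm:
  steps:
    - [0,5,-7,0,0,0,0]
    - [0,5,-7,-20,0,0,0]
    - [0,5,-7,-40,0,0,0]
    - [0,5,-7,-54,0,0,0]
    - [0,5,-7,-54,0,0,0]

```text
clock: 35.97
position: [563.5, 68.6, 29.3]
ee_rot: [-0.672, 0.741, 0.001, -0.002]
contact_force: [0.0, -0.7, 0.3]
gripper_width: 42.6
```

Call:
move_arm:
  steps:
    - [-0.2,0,0,-1,0,0,0]
    - [-0.6,0,0,-1,0,0,0]
    - [-1,0,0,-1,0,0,0]
    - [-1,0,0,-1,0,0,0]
    - [-1,0,0,-1,0,0,0]

```text
clock: 36.38
position: [565.9, 69.0, 31.4]
ee_rot: [-0.671, 0.741, -0.001, 0.002]
contact_force: [-1.5, 1.8, 5.3]
gripper_width: 24.5
```

Call:
move_arm:
  steps:
    - [-1,0,0,15,0,0,0]
    - [-1,0,0,40,0,0,0]
    - [-1,0,0,80,0,0,0]
    - [-1,0,0,100,0,0,0]
    - [-1,0,0,100,0,0,0]

```text
clock: 36.8
position: [568.0, 69.1, 135.7]
ee_rot: [-0.672, 0.741, -0.003, 0.005]
contact_force: [0.4, 0.5, -0.5]
gripper_width: 25.1
```

```bash
python3 - <<'E'
from h import *
st()
q=optics.get_image('side')
cv2.imwrite('pics/a28.png',np.hstack([cv2.resize(q['frame'][120:270,190:340],(600,600),interpolation=cv2.INTER_CUBIC)]))
E
```

```text
{'clock': 36.8, 'joints': [0.405, 0.377, -0.265, 0.002, -0.917, -0.504], 'joint_vel': [0.002, 0.052, -0.073, -0.035, 0.052, -0.001], 'joint_efforts': [-0.182, -35.822, 15.649, 3.463, -0.348, -0.001], 'position': [568.021, 69.132, 135.682], 'ee_rot': [-0.672, 0.741, -0.003, 0.005], 'contact_force': [0.35, 0.498, -0.513], 'wrist_torque': [0.028, -0.042, 0.062], 'gripper_width': 25.083}
```

View pics/a28.png

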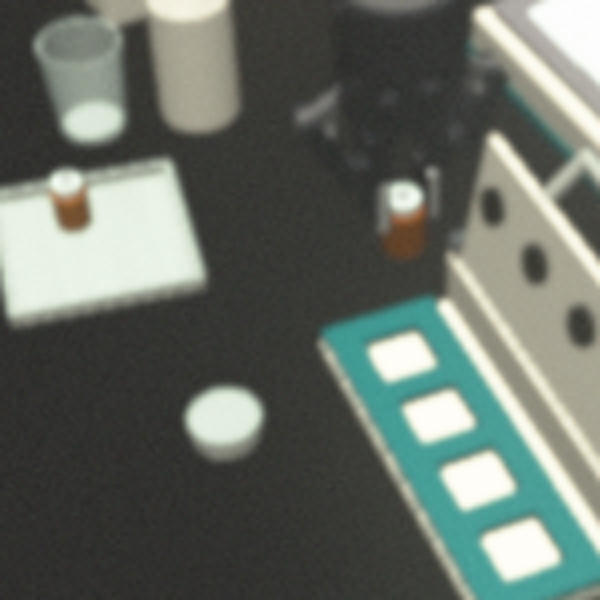

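Call:
move_arm:
  steps:
    - [-1,-23,32,0,0,0,0]
    - [-1,-46,64,0,0,0,0]
    - [-1,-69,96,0,0,0,0]
    - [-1,-92,128,0,0,0,0]
    - [-1,-114,162,0,0,0,0]

```text
clock: 37.27
position: [448.5, 230.4, 128.5]
ee_rot: [-0.671, 0.742, 0.0, -0.002]
contact_force: [0.2, 0.1, -0.7]
gripper_width: 24.7
```

Call:
move_arm:
  steps:
    - [-1,-20,31,-20,0,0,0]
    - [-1,-20,31,-55,0,0,0]
    - [-1,-20,31,-80,0,0,0]
    - [-1,-20,31,-85,0,0,0]
    - [-1,-20,31,-85,0,0,0]

```text
clock: 37.68
position: [429.3, 259.8, 42.5]
ee_rot: [-0.671, 0.741, -0.0, -0.003]
contact_force: [0.6, 0.7, -0.5]
gripper_width: 24.7
```

```bash
python3 - <<'E'
from h import *
st()
q=optics.get_image('side')
cv2.imwrite('pics/a29.png',np.hstack([cv2.resize(q['frame'][120:220,170:270],(500,500),interpolation=cv2.INTER_CUBIC)]))
E
```

```text
{'clock': 37.683, 'joints': [0.868, 0.411, -0.52, -0.0, -0.647, -0.967], 'joint_vel': [-0.014, -0.049, 0.053, 0.019, -0.019, 0.001], 'joint_efforts': [0.391, -32.897, 11.715, 2.597, 0.083, -0.0], 'position': [429.288, 259.772, 42.535], 'ee_rot': [-0.671, 0.741, -0.0, -0.003], 'contact_force': [0.589, 0.719, -0.503], 'wrist_torque': [-0.032, -0.004, 0.03], 'gripper_width': 24.742}
```

View pics/a29.png

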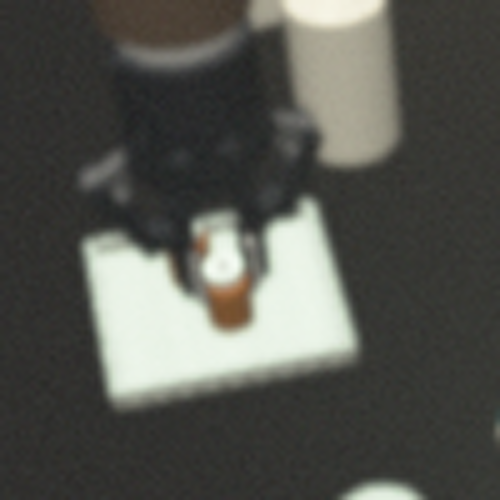

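Call:
move_arm:
  steps:
    - [-1,0,0,-8,0,0,0]
    - [-1,0,0,-14,0,0,0]
    - [-1,0,0,-17,0,0,0]
    - [-1,0,0,-19,0,0,0]
    - [-1,0,0,-19,0,0,0]

```text
clock: 38.15
position: [430.8, 261.1, 25.8]
ee_rot: [-0.671, 0.741, 0.0, -0.0]
contact_force: [0.1, 0.2, -0.8]
gripper_width: 25.2
```

Call:
move_arm:
  steps:
    - [-1,0,0,-1,0,0,0]
    - [-1,0,0,-2,0,0,0]
    - [-1,0,0,-2,0,0,0]

```text
clock: 38.4
position: [431.0, 261.4, 25.4]
ee_rot: [-0.671, 0.741, -0.0, 0.0]
contact_force: [-3.0, -1.4, 8.3]
gripper_width: 24.8
```

Call:
move_arm:
  steps:
    - [-0.7,0,0,1,0,0,0]
    - [-0.1,0,0,1,0,0,0]
    - [0,0,0,1,0,0,0]
    - [0,0,0,20,0,0,0]
    - [0,0,0,55,0,0,0]

```text
clock: 38.82
position: [428.6, 259.2, 75.9]
ee_rot: [-0.671, 0.742, -0.0, -0.005]
contact_force: [0.6, 0.4, -0.0]
gripper_width: 42.5
```

Call:
move_arm:
  steps:
    - [0,0,-20,40,0,0,0]
    - [0,0,-50,80,0,0,0]
    - [0,0,-90,110,0,0,0]
    - [0,0,-130,120,0,0,0]
    - [0,0,-150,120,0,0,0]

```text
clock: 39.23
position: [431.7, 110.7, 201.9]
ee_rot: [-0.672, 0.741, -0.001, 0.003]
contact_force: [0.8, 0.1, -0.5]
gripper_width: 43.0
```

Call:
move_arm:
  steps:
    - [0,0,0,0,0,0,0]
    - [0,0,0,0,0,0,0]
    - [0,0,0,0,0,0,0]
    - [0,0,0,0,0,0,0]
    - [0,0,0,0,0,0,0]

```text
clock: 39.65
position: [430.7, 112.1, 198.3]
ee_rot: [-0.672, 0.741, 0.0, -0.001]
contact_force: [-0.4, -0.1, 0.6]
gripper_width: 42.8
```

```bash
python3 - <<'E'
from vials import *
st(); look('F')
for n in('top','side'):
    p=optics.get_image(n)
    for k in ["tin","jar","beaker","wash_bottle","spatula"]:
        for r in nets.silhouettes(k,p)[:1]: print(n,k,round(r["conf"],2),np.round(r["extent"]))
E
```

```text
{'clock': 39.65, 'joints': [0.622, 0.106, -0.46, -0.0, -1.006, -0.719], 'joint_vel': [0.002, 0.001, 0.001, 0.001, -0.001, 0.0], 'joint_efforts': [-0.184, -23.137, 17.11, 3.808, -0.006, -0.001], 'position': [430.726, 112.139, 198.257], 'ee_rot': [-0.672, 0.741, 0.0, -0.001], 'contact_force': [-0.377, -0.081, 0.612], 'wrist_torque': [-0.01, -0.073, -0.032], 'gripper_width': 42.8}
side 0.56 132 [206.5 172. ] [416.5 297.1  40. ]
side 0.42 136 [217.7 181. ] [429.4 243.7  40. ]
top tin 0.59 [255. 223. 266. 235.]
top jar 0.6 [346. 189. 365. 203.]
top beaker 0.9 [141. 194. 163. 219.]
top wash_bottle 0.62 [149. 165. 177. 197.]
top spatula 0.93 [393. 204. 448. 249.]
side tin 0.67 [240. 219. 257. 240.]
side jar 0.69 [344. 270. 366. 301.]
side beaker 0.6 [203. 135. 211. 145.]
side wash_bottle 0.65 [226. 112. 251. 154.]
side spatula 0.72 [368. 353. 404. 419.]
```

View pics/sideF.png

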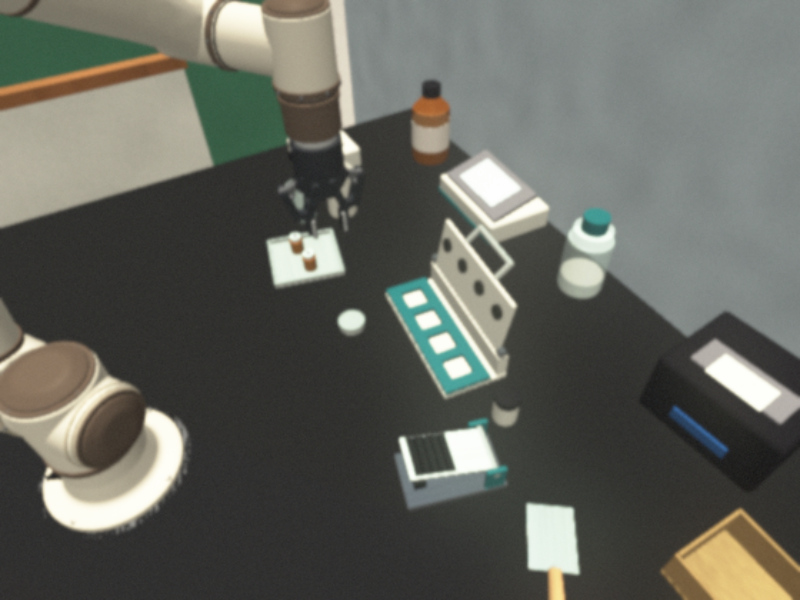

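View pics/topF.png

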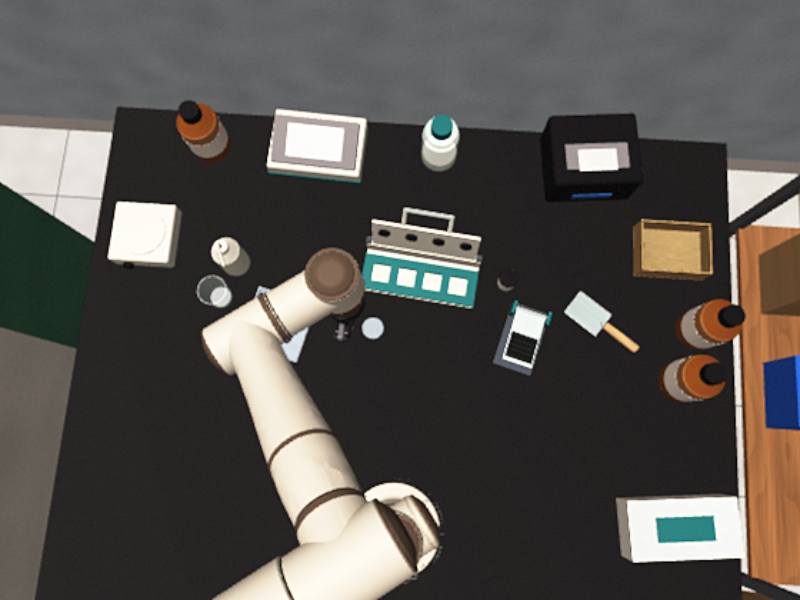

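Both vials stand upright in the tray (side image at (296,243) and (310,262)). The cover is open, the pedal is up and the bystanders are in place. Handing in.

```bash
python3 -c "
from bench import workorder
print(workorder.job_done())"
```

```text
the job is handed in; nothing more can be done
None
```

The job is done and handed in at about 40 s of the 210 s allowed; no verdict was reported. Only two vials were on the bench.

**What I did:**
1. I opened the cover and stood the two vials in the y = -30 and y = +90 bays.
2. I folded the cover down until it met its stop, with about 23 N on the gripper.
3. I pressed the pedal until it stopped moving. The force jumped from 11 N to about 28 N, and I held it there for about 2.2 s.
4. I let the pedal come back up, folded the cover up again to about 1.65 rad, and moved both vials to the steel tray.

**Last checks:** The last side picture shows both vials upright in the tray, the cover standing open and the pedal up. The tin, jar, wash bottle and spatula look unmoved, and the gripper is clear of everything. No vial was seen to be knocked aside during the run.

**Checks that disagreed or fell short:**
- In the last top picture the arm hides the tray, so the vials are confirmed there only by the side view.
- In the last side picture the network found only a small part of the beaker because the arm is in front of it. The top view shows it in place.
- One early top-view fix of the second vial was about 20 mm off. Later fixes from both cameras agreed, and I used those.

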